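# Unscrew the roll stand's cap, open its keeper and lay the empty core on the ribbed tray

### The arm

A 6-joint arm with a two-finger parallel gripper is mounted at the origin on the work surface; the furniture and walls round the work are solid. World frame = base frame: x ahead of the robot, y to its left, z up, the work surface at z = 0. Lengths are in m, angles in rad, forces in N, time in s.
With the tool pointing down it reaches from about 0.3 to 0.75 m from the base axis. Payload 8.5 kg.
Tool frame: the origin (TCP) lies midway between the tips of the shut fingers; the grasp point (between the pads) lies 19 mm behind it (env.hold_point_z is the distance from the TCP to the grasp point, in m); x points along the fingers, z is the direction in which the jaws open and shut, and the axes are right-handed (so a half turn about x gives the same grasp; the last joint's range is limited). The gripper opens to 85 mm and grips with 20 to 120 N. Pads are 22 mm wide; open, the fingers measure 114 mm over their backs; the gripper's body (76 mm by 85 mm) begins 54 mm behind the grasp point. The pads swing forward as they close: fully open they stand 13 mm farther back than shut.
Start: joints at [1.101, 0.381, 1.297, -0, 1.464, -0.215], TCP at [0.139, 0.532, 0.231] pointing down, gripper open.
Joint ranges: [-3.11, 3.11], [-0.89, 2.33], [0.22, 2.48], [-1.42, 4.56], [0.17, 2.85], [-2.88, 2.88]. Speed limits (rad/s): [2.39, 2.39, 3.14, 3.14, 3.14, 3.14].

### API

Orientations are given as a unit quaternion [x, y, z, w].
In Python, from station import env gives the robot as it stands.
- The arm moves only by the tool send_rows, never from a script. Its arguments are lists of equal length, an entry for each row: "translation": the shift along the tool's x, y, z in cm, a list of three; "rotation": the turn, a rotation vector about the tool's x, y, z in degrees, a list of three; "fingers": the opening, from -1 (shut) to 1 (fully open). In form: {"translation": [[dx, dy, dz], ...], "rotation": [[wx, wy, wz], ...], "fingers": [fingers, ...]}. A call has 1 to 12 rows; each row shifts and turns the pose as measured when the row begins, along the tool's axes as they then stand; what a row does not reach is not made up. A row lasts 1/8 s, in which the tool goes at most 62.5 mm and 10.7 degrees, less where a joint would pass 70% of its speed; a pose out of reach is approached as far as the arm can. A call is refused whole if a number of a shift passes 6.25 or a number of a turn 10.7, either way. A call with a gripper value outside its range is refused whole. The fingers move at their own pace and stop on an object; "grip_force" is the grip in N (left out, the last holds). Time passes only in rows, so rows that do not move let the fingers close. It gives the time, the measured TCP pose, the force and the opening at its end, in the units of the state.
- env.state(): the state, without advancing time (a new reading comes with each control period).
- env.read_camera(name): name is "scene" or "side" or "wrist"; returns a dict with "color" (384x512x3 uint8, blue, green, red), "K" (3x3 intrinsics, pixels), "dist" ([k1, k2, p1, p2, k3] as OpenCV has them; the pictures are not rectified), "camera_from_world" (4x4, takes a point from world to camera coordinates). Camera axes: x right, y down, z forward; pixel columns grow to the right and rows downward; lengths in m; the calibration is good to about 2 mm. A picture is of the moment at which its call begins. There is no depth.
- env.job_done(): hands the job in, once; it reports no verdict.
The state is a dict: "time": time; "joint_positions": joint angles; "qvel": joint speeds; "effort": joint torques, N m; "ee_pos": TCP position; "tcp_rot": TCP orientation; "ft_force": force on the tool from outside, world axes, zero at the start; "wrist_torque": the same for the moment, N m; "finger_gap": finger opening in m.
Only numpy, scipy, OpenCV 4.12 (cv2) and the standard library are available. Lean on these libraries where they do the work, as an engineer would, in place of code of your own. Each camera call takes 0.05 s, during which the arm holds its last target.

### The job

The empty film core in the blue-green roll stand has to come out: unscrew the ribbed cap from its post, regripping as often as it needs, until it lifts free without being forced, and stand it open side down on the bare bench; then swing the keeper right up by its red lever and leave it open. Lay the core gently in the middle groove of the ribbed tray, between the two spare cores, without dropping it or letting it roll. Leave the spare cores and everything else on the bench where they are.

Things in the scene. Friction and masses are not known exactly. Their poses are not given: they have to be found in the camera images.
- roll_stand: Fixed blue-green roll stand. Origin: centre of its base plate's underside (176 x 164 x 12 mm), z up. In its frame, mm: the core lies along y at x -6, z 62 in two 16 mm thick vee saddles at y -56 and 56 (x -36 to 24, up to z 61), free between them. At y -56 the keeper bar (24 wide, z 84 to 92) crosses over the core from its hinge at x -62, z 88 (cheeks to z 97) to the screw post at x 56, y -56.
- post_top (a point): Top centre of the steel screw post, 117 mm above the bench (the cap must rise 22 mm from its seat to clear it). Right-hand double thread, 29 mm over the crests, lead 15 mm a turn. The keeper's fork, 49 mm wide, straddles the post under the cap and ends 18 mm beyond its axis.
- screw_cap: Black ribbed cap, yellow top, 52 mm across, 44 high, about 70 g. Origin: centre of its open underside, z up. Starts screwed down, underside 95 mm above the bench; a rubber washer makes the first 0.1 turn stiff (under 1 N m). Turned counter-clockwise it rises 15 mm a turn, is off the thread after 0.65 turn (more does no harm) and stays where it is left between twists. Grip its solid upper 20 mm.
- keeper (a joint): Hinge angle of the keeper, rad: 0 shut over the core (held so by the cap), 1.45 fully up at its stop; open enough beyond 1.15. Friction holds it wherever it is left. It takes 2 to 5 N at the lever to move. The hinge axis runs along the stand's y; the bar is 136 mm long from hinge to fork end, which stands about 222 mm above the bench when open.
- lever_tip (a point): Tip of the keeper's lever, 82 mm from the hinge axis: a steel stem with a red grip 17 mm thick over its last 36 mm. Upright while the keeper is shut (tip 170 mm above the bench, over stand x -62, y -56). Pushing it towards the stand's -x and then down swings the keeper up; at 1.45 rad it points nearly level to -x, 98 mm above the bench.
- film_core: The empty card core in the roll stand: brown cylinder, 38 mm across, 150 mm long, black plugs in its ends, about 90 g. Origin: its centre; y along its axis. In the stand it lies along the stand's y, its axis 62 mm above the bench.
- core_tray: Fixed grey-blue tray with a ribbed floor. Origin: centre of its underside; 206 mm along x, 186 along y, z up. Six round ribs along y, 36 mm apart (x -90, -54, -18, 18, 54, 90), 14 mm thick, tops 17 mm above the bench. Rims: 18 mm high at the x ends, 22 mm high at the y ends with 174 mm free between. A core lies along y across two neighbouring ribs.
- groove (a point): Where the centre of a core lies when it rests in the middle groove: over the tray's centre, 28.8 mm above the bench, on the ribs at x -18 and 18. Axes as the tray's.
- spare_core_1: Spare core like film_core (38 mm across, 150 mm long), loose on the tray, 72 mm from the middle groove on the tray's -x side: 34 mm free between it and a core in the middle groove.
- spare_core_2: Spare core like film_core, loose on the tray, 72 mm from the middle groove on the tray's +x side.
- pen_pot_1: Bystander: yellow pot of pens, 88 x 78 mm, 152 mm high. Origin: centre of its underside.
- glue_jar: Bystander: white glue jar with a blue cap, 58 mm across, 92 mm high. Origin: centre of its underside.
- rubber_stamp: Bystander: wooden hand stamp with a dark red handle, 28 x 60 mm, 76 mm high. Origin: centre of its underside. Between it and the robot stands fixed equipment to keep the arm off: the blue bag sealer, at x 0.23 to 0.33 m, y -0.27 to 0.15 m, 70 mm high, its raised arm climbing along y from 80 mm at y -0.25 to 278 mm at y 0.15.
- stapler: Bystander: green and black stapler, 36 x 150 mm (long along its y), 42 mm high. Origin: centre of its underside.
- wood_block: Bystander: brown wooden block, 60 x 90 mm, 40 mm high. Origin: centre of its underside.
- tape_2: Bystander: narrow roll of light tape lying flat, 100 mm across, 25 mm high. Origin: centre of its underside.
- tape_1: Bystander: roll of brown packing tape lying flat, 92 mm across, 48 mm high. Origin: centre of its underside.

How it is judged:
By the outcome, as a careful person would: the job done as asked, in the order asked, and still so for the second after the job is handed in, with the robot touching nothing.
It also fails if it takes over 72 s, if anything falls off the work surface, if the arm or the gripper's body presses on something with over 40 N, if the wrist force passes 120 N, or if a joint passes its speed limit or range.

## Working session

There is one attempt and no reset: what is moved stays moved. The work goes in short steps, Python scripts to look and compute and a tool call to move; the robot and the scene stay as the last step left them, time stands still between calls to the robot, and variables do not carry over. Pictures are saved under pics/ and viewed, and the job is handed in when it is done.

Besides the shell and the picture viewer there is one more tool, called after "Request:" as name(argument=value, ...) on one line, values as JSON. send_rows: Moves the arm, as the interface text tells. Its arguments: {"type":"object","properties":{"translation":{"type":"array"},"rotation":{"type":"array"},"fingers":{"type":"array"},"grip_force":{"type":"number"}},"required":["translation","rotation","fingers"]}

```bash
mkdir -p pics; ls
python3 - <<'E'
from station import env
import cv2,numpy as np
print(env.state(), env.hold_point_z)
for n in ["scene","side","wrist"]:
    r=env.read_camera(n); cv2.imwrite(f"pics/{n}0.png",r["color"]); print(n,r["K"].round(1).tolist(),r["dist"],np.round(r["camera_from_world"],3).tolist())
E
```

```text
pics
{'time': 0.0, 'joint_positions': array([ 1.10068976e+00,  3.81198123e-01,  1.29827503e+00,  1.32268027e-05,
        1.46360821e+00, -2.15316075e-01]), 'qvel': array([-0.00114502, -0.00084149, -0.00053816,  0.00073383,  0.00121748,
        0.00209961]), 'effort': array([-3.62285173e-04, -4.48466241e+01, -2.31272453e+01, -1.99880055e-04,
        4.80433664e-03,  3.30187402e-05]), 'ee_pos': array([0.13849174, 0.53196797, 0.23070583]), 'tcp_rot': array([-0.43264338,  0.55995131,  0.43220085,  0.55899612]), 'ft_force': array([-0.12137957, -0.66485936, -0.05818129]), 'wrist_torque': array([-0.02592109,  0.01684059,  0.00970216]), 'finger_gap': 0.08559470119872895} 0.0187
scene [[449.1, 0.0, 260.5], [0.0, 449.1, 192.7], [0.0, 0.0, 1.0]] [-0.1318365  0.         0.         0.         0.       ] [[0.737, 0.676, 0.011, -0.402], [0.587, -0.631, -0.507, -0.222], [-0.336, 0.38, -0.862, 2.058], [0.0, 0.0, 0.0, 1.0]]
side [[472.6, 0.0, 257.5], [0.0, 472.6, 194.8], [0.0, 0.0, 1.0]] [-0.09737337  0.          0.          0.          0.        ] [[0.994, -0.11, -0.013, -0.482], [-0.074, -0.57, -0.818, 0.14], [0.083, 0.814, -0.575, 1.488], [0.0, 0.0, 0.0, 1.0]]
wrist [[278.6, 0.0, 257.3], [0.0, 278.6, 195.3], [0.0, 0.0, 1.0]] [-0.00554951  0.          0.          0.          0.        ] [[0.251, 0.968, -0.002, -0.549], [0.922, -0.239, 0.303, -0.04], [0.293, -0.078, -0.953, 0.38], [0.0, 0.0, 0.0, 1.0]]
```

View pics/scene0.png

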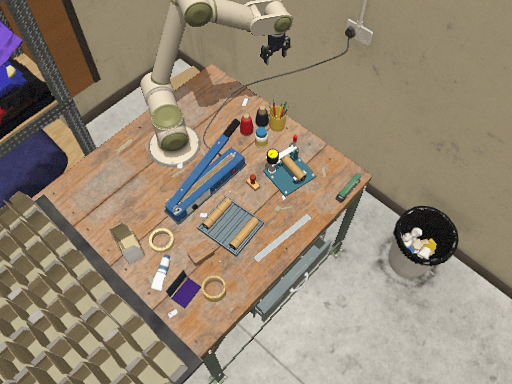

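View pics/side0.png

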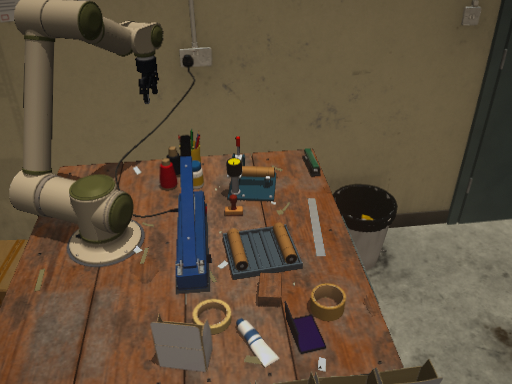

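View pics/wrist0.png

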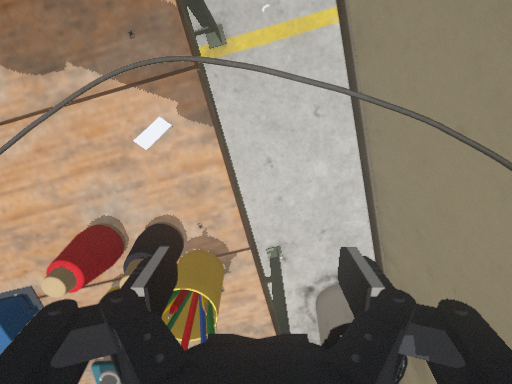

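The scene view shows the cap (272,156), red lever (295,138) and core (292,167) on the stand, and the tray near (230,225). The side view shows the cap at (235,162) and the tray at (262,250). I'll enlarge both views next.

```bash
cat > h.py <<'E'
import cv2,numpy as np
from scipy.spatial.transform import Rotation as R
from station import env
def und(r,uv):
    return cv2.undistortPoints(np.array(uv,float).reshape(-1,1,2),r["K"],np.array(r["dist"])).reshape(-1,2)
def ray(r,uv):
    T=np.array(r["camera_from_world"]);d=np.append(und(r,uv)[0],1)
    return -T[:3,:3].T@T[:3,3], T[:3,:3].T@d
def plane(r,uv,z):
    c,d=ray(r,uv);return c+d*(z-c[2])/d[2]
def tri(pairs):
    A=np.zeros((3,3));b=np.zeros(3);L=[]
    for r,uv in pairs:
        c,d=ray(r,uv);d=d/np.linalg.norm(d);P=np.eye(3)-np.outer(d,d);A+=P;b+=P@c;L.append((c,P))
    x=np.linalg.solve(A,b);return x,[float(np.linalg.norm(P@(x-c))) for c,P in L]
def proj(r,p):
    T=np.array(r["camera_from_world"]);
    q,_=cv2.projectPoints(np.array(p,float).reshape(-1,1,3),cv2.Rodrigues(T[:3,:3])[0],T[:3,3],r["K"],np.array(r["dist"]));return q.reshape(-1,2)
def crop(r,x0,y0,w,h,s,fn):
    cv2.imwrite(fn,cv2.resize(r["color"][y0:y0+h,x0:x0+w],None,fx=s,fy=s,interpolation=cv2.INTER_CUBIC))
E
python3 - <<'E'
from h import *
crop(env.read_camera("scene"),190,120,150,140,5,"pics/s1.png")
crop(env.read_camera("side"),180,125,150,160,5,"pics/d1.png")
crop(env.read_camera("side"),180,125,150,110,5,"pics/d1.png")
crop(env.read_camera("side"),200,205,120,90,6,"pics/d2.png")
E
```

```text
(no output)
```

View pics/s1.png

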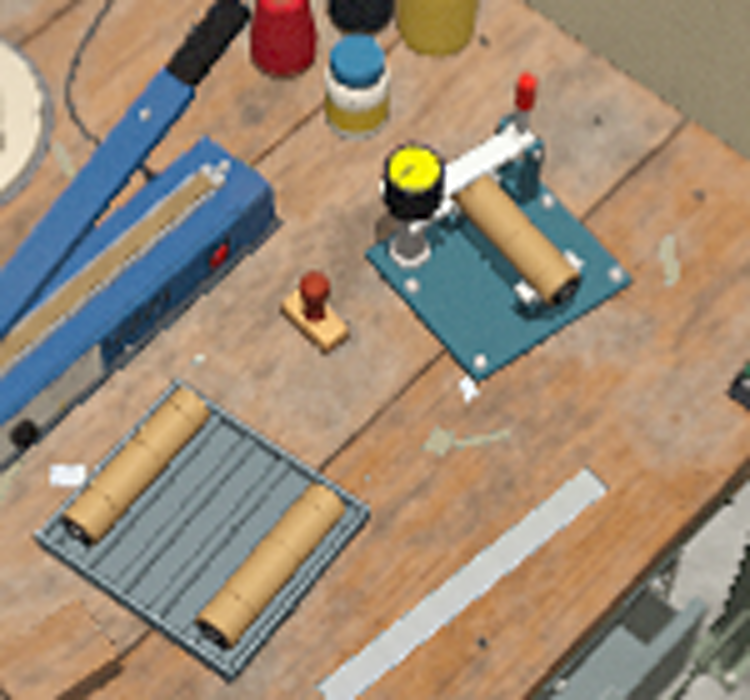

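View pics/d1.png

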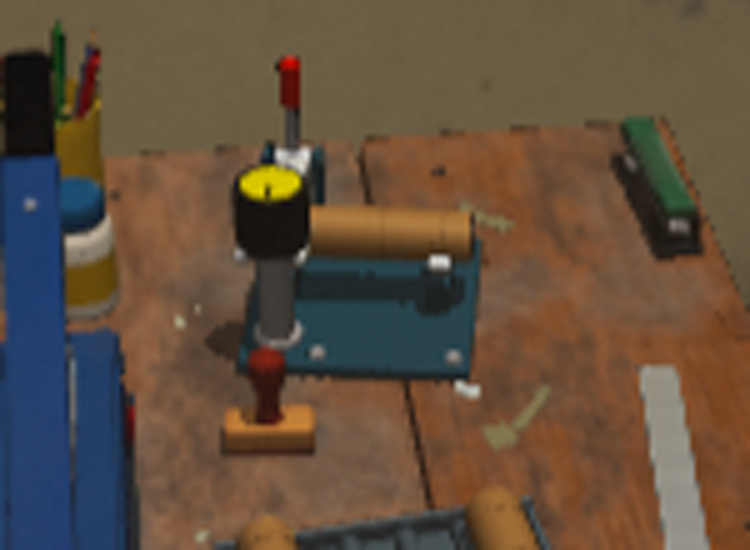

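View pics/d2.png

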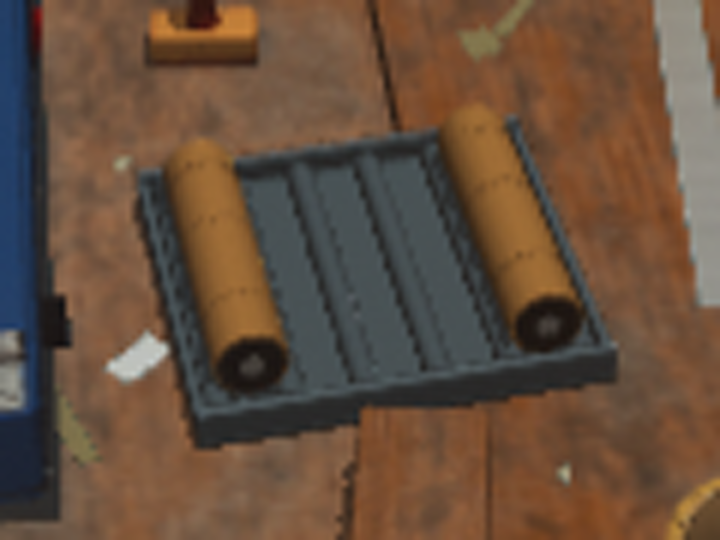

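```bash
cat >> h.py <<'E'
def blob(r,lo,hi,box=None):
    hsv=cv2.cvtColor(r["color"],cv2.COLOR_BGR2HSV);m=cv2.inRange(hsv,lo,hi)
    if box is not None:
        k=np.zeros_like(m);x,y,w,h=box;k[y:y+h,x:x+w]=255;m&=k
    ys,xs=np.nonzero(m);return m,np.array([xs.mean(),ys.mean()]),len(xs)
E
python3 - <<'E'
from h import *
sc=env.read_camera("scene");sd=env.read_camera("side")
_,a,n=blob(sc,(22,150,150),(35,255,255),(260,145,25,20));_,b,n2=blob(sd,(22,150,150),(35,255,255),(225,150,22,20))
print("cap",a,n,b,n2,plane(sc,a,.139),plane(sd,b,.139),tri([(sc,a),(sd,b)]))
for nm,r,bx in (("sc",sc,(288,130,14,16)),("sd",sd,(230,132,14,18))):
    m=blob(r,(0,150,120),(8,255,255),bx)
    ys,xs=np.nonzero(m[0]);print(nm,m[1],m[2],xs.min(),xs.max(),ys.min(),ys.max())
    if nm=="sc":l1=m[1]
    else:l2=m[1]
print("lever",tri([(sc,l1),(sd,l2)]),plane(sc,l1,.152),plane(sd,l2,.152))
f=lambda x0,y0,s,p:[x0+(p[0]+.5)/s-.5,y0+(p[1]+.5)/s-.5]
print("stand")
for p in [(366,255),(478,374),(632,280)]:print(plane(sc,f(190,120,5,p),.012))
print("side")
for p in [(240,368),(472,372),(480,240)]:print(plane(sd,f(180,125,5,p),.012))
print("tray sc")
for p in [(180,382),(370,515),(232,670),(37,534)]:print(plane(sc,f(190,120,5,p),.02))
print("tray sd")
for p in [(138,175),(515,120),(615,350),(197,415)]:print(plane(sd,f(200,205,6,p),.02))
E
```

```text
cap [272.         152.82894737] 76 [233.70909091 160.94545455] 55 [0.42771767 0.19726637 0.139     ] [0.42692126 0.19218057 0.139     ] (array([0.4267418 , 0.19881443, 0.1354905 ]), [0.0006082221072014292, 0.0006082221072015266])
sc [294.625      137.95833333] 24 293 296 135 141
sd [237.5 137.2] 10 236 239 136 138
lever (array([0.45290559, 0.30871513, 0.16331676]), [0.004203833063695911, 0.004203833063695935]) [0.45215688 0.31303381 0.152     ] [0.45111901 0.33568218 0.152     ]
stand
[0.40455019 0.16861146 0.012     ]
[0.55634784 0.14409739 0.012     ]
[0.59297925 0.30843506 0.012     ]
side
[0.39784088 0.15640519 0.012     ]
[0.5569186  0.13097019 0.012     ]
[0.58647238 0.29878971 0.012     ]
tray sc
[ 0.37927737 -0.03747578  0.02      ]
[ 0.58186356 -0.02100418  0.02      ]
[ 0.59418999 -0.19621256  0.02      ]
[ 0.39461507 -0.21877365  0.02      ]
tray sd
[ 0.37074963 -0.04387314  0.02      ]
[ 0.57198087 -0.02350113  0.02      ]
[ 0.59180586 -0.2042828   0.02      ]
[ 0.38928473 -0.22332937  0.02      ]
```

Run:
```python
from h import *
s=env.state();w=env.read_camera("wrist");T=np.array(w["camera_from_world"])
Rt=R.from_quat(s["tcp_rot"]).as_matrix();c=-T[:3,:3].T@T[:3,3]
print("tool axes cols\n",Rt.round(3),"\ncam pos tool",Rt.T@(c-s["ee_pos"]),"cam axes in tool (cols)\n",(Rt.T@T[:3,:3].T).round(3))
print("jaw az",np.degrees(np.arctan2(Rt[1,2],Rt[0,2])))
sc=env.read_camera("scene")
f=lambda x0,y0,s,p:[x0+(p[0]+.5)/s-.5,y0+(p[1]+.5)/s-.5]
for n,p,z in [("stapler",(740,390),0),("pot base",(435,45),0),("glue base",(357,130),0),("strip top",(590,480),0),("strip bot",(330,695),0),("stamp",(315,330),0.01)]:print(n,plane(sc,f(190,120,5,p),z).round(3))
for p in [(370,178),(215,68),(250,340)]: print(p,plane(sc,p,0).round(3))
```

```text
tool axes cols
 [[-0.    -0.968  0.252]
 [-0.     0.252  0.968]
 [-1.     0.    -0.   ]] 
cam pos tool [-1.42561618e-01  7.71482798e-02 -4.55398927e-05] cam axes in tool (cols)
 [[ 0.    -0.303  0.953]
 [ 0.001 -0.953 -0.303]
 [ 1.     0.001 -0.   ]]
jaw az 75.4027727810155
stapler [ 0.728  0.292 -0.   ]
pot base [0.287 0.394 0.   ]
glue base [0.301 0.27  0.   ]
strip top [0.689 0.136 0.   ]
strip bot [ 0.66  -0.153  0.   ]
stamp [0.424 0.082 0.01 ]
(370, 178) [ 0.774  0.47  -0.   ]
(215, 68) [-0.214  0.478  0.   ]
(250, 340) [ 0.863 -0.402  0.   ]
```

```bash
cat >> h.py <<'E'
def cur():
    s=env.state();M=R.from_quat(s["tcp_rot"]).as_matrix()
    return s["ee_pos"],M,np.degrees(np.arctan2(M[1,2],M[0,2]))
def plan(p1,psi1,n):
    """straight path to p1 (tool down at the end) in n rows, rounded numbers in tool axes"""
    p,M,psi=cur()
    dps=(psi1-psi)
    c=np.cos(np.radians(psi1));s_=np.sin(np.radians(psi1))
    M1=np.array([[0,-s_,c],[0,c,s_],[-1,0,0]])
    # level error fixed evenly; big yaw handled about tool x
    a=np.radians(-dps);Mx=M@R.from_rotvec([a,0,0]).as_matrix()
    lv=R.from_matrix(Mx.T@M1).as_rotvec()
    d=(np.array(p1)-p)/n;T=[];W=[]
    for i in range(n):
        w=np.array([-dps/n,0,0]) 
        if i==n-1: w=w+np.degrees(lv)
        T.append([round(float(v),2) for v in M.T@d*100]);W.append([round(float(v),1) for v in w])
        M=M@R.from_rotvec(np.radians(w)).as_matrix()
    print("T",T);print("W",W)
def st():
    s=env.state();p,M,psi=cur()
    print("t",round(s["time"],2),"p",p.round(4),"psi",round(psi,2),"xaxis",M[:,0].round(4),"F",s["ft_force"].round(1),"tq",s["wrist_torque"].round(2),"gap",round(s["finger_gap"]*1e3,1),"j",np.degrees(s["joint_positions"]).round(0))
E
python3 -c "
from h import *
plan([.5,.17,.33],-10,10)"
```

```text
T [[-0.99, -4.41, -2.59], [-0.99, -4.75, -1.91], [-0.99, -4.98, -1.18], [-0.99, -5.1, -0.43], [-0.99, -5.11, 0.33], [-0.99, -5.0, 1.08], [-0.99, -4.78, 1.81], [-0.99, -4.46, 2.51], [-0.99, -4.04, 3.14], [-0.99, -3.53, 3.7]]
W [[8.5, 0.0, 0.0], [8.5, 0.0, 0.0], [8.5, 0.0, 0.0], [8.5, 0.0, 0.0], [8.5, 0.0, 0.0], [8.5, 0.0, 0.0], [8.5, 0.0, 0.0], [8.5, 0.0, 0.0], [8.5, 0.0, 0.0], [8.5, -0.0, 0.0]]
```

Request:
send_rows(translation=[[-2,-4.4,-2.6],[-1,-4.8,-1.9],[-1,-5,-1.2],[-1,-5.1,-0.4],[-1,-5.1,0.3],[-1,-5,1.1],[-1,-4.8,1.8],[-1,-4.5,2.5],[-1,-4,3.1],[-1,-3.5,3.7],[0,0,0]], rotation=[[8.5,0,0],[8.5,0,0],[8.5,0,0],[8.5,0,0],[8.5,0,0],[8.5,0,0],[8.5,0,0],[8.5,0,0],[8.5,0,0],[8.5,0,0],[0,0,0]], fingers=[1,1,1,1,1,1,1,1,1,1,1])

```text
time: 1.92
ee_pos: [0.5046, 0.1517, 0.3448]
tcp_rot: [0.076, 0.702, -0.076, 0.704]
ft_force: [-0.4, 1.5, -0.6]
finger_gap: 0.0853
```

```bash
python3 -c "
from h import *
st()
r=env.read_camera('wrist');crop(r,0,0,512,384,1.5,'pics/w1.png')"
```

```text
t 1.93 p [0.5046 0.1517 0.3448] psi -12.35 xaxis [ 0.0021 -0.     -1.    ] F [-0.4  1.5 -0.6] tq [-0.02 -0.01  0.  ] gap 85.3 j [ 4. 16. 64. -0. 99. 16.]
```

View pics/w1.png

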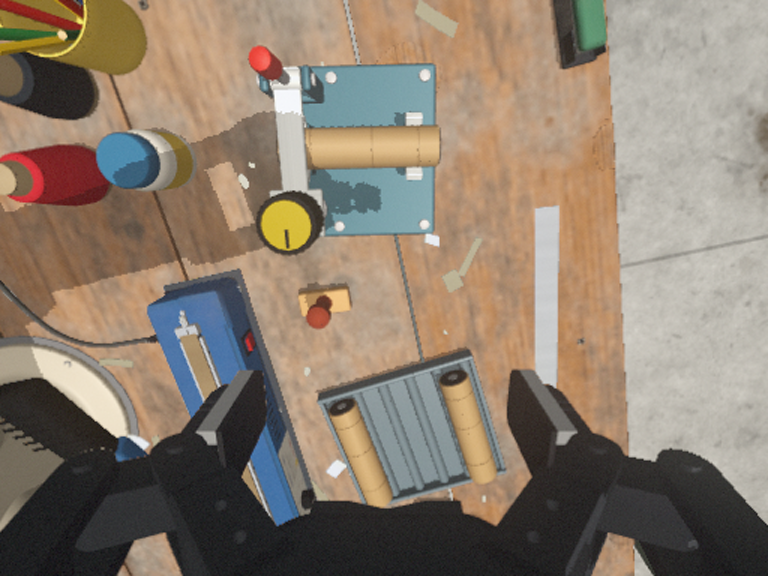

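The wrist view (shown at 1.5x) has the cap at (289,225), the core from (306,147) to (440,146), the lever tip at (262,58) and the plate corners at (437,65) and (435,235). The tray lies at (320,397), (470,352) and (505,468).

Run:
```python
from h import *
r=env.read_camera('wrist')
_,a,n=blob(r,(22,140,100),(35,255,255),(165,120,60,55));print("cap",a,n,plane(r,a,.139))
m,l,n=blob(r,(0,150,120),(8,255,255),(160,25,30,30));print("lever",l,n,plane(r,l,.155))
f=lambda p:[(p[0]+.5)/1.5-.5,(p[1]+.5)/1.5-.5]
for z,pts in ((.012,[(437,65),(435,235)]),):
    q=[plane(r,f(p),z) for p in pts];print(q,np.linalg.norm(q[0]-q[1]))
    d=q[0]-q[1];print("stand -x az",np.degrees(np.arctan2(d[1],d[0])))
# core by colour
for nm,bx,z in (("core",(200,78,97,40),.062),("sp1",(215,262,50,80),.0288),("sp2",(288,240,50,90),.0288)):
    m,c,n=blob(r,(8,70,90),(22,200,255),bx)
    m=cv2.morphologyEx(m,cv2.MORPH_OPEN,np.ones((5,5)));cn=max(cv2.findContours(m,0,2)[0],key=cv2.contourArea)
    rc=cv2.minAreaRect(cn);print(nm,rc)
    b=cv2.boxPoints(rc);e=[np.linalg.norm(b[i]-b[(i+1)%4]) for i in range(4)];i=0 if e[0]<e[1] else 1
    A=(b[i]+b[i+1])/2;B=(b[(i+2)%4]+b[(i+3)%4])/2
    P=plane(r,A,z);Q=plane(r,B,z);print(A,B,P.round(4),Q.round(4),"len",np.linalg.norm(P-Q),"mid",(P+Q)/2,"az",np.degrees(np.arctan2(*(Q-P)[1::-1])))
for p in [(320,397),(470,352),(505,468)]:print("tray",plane(r,f(p),.02))
crop(r,200,225,145,115,5,'pics/w2.png');crop(r,160,20,145,150,5,'pics/w3.png');crop(r,160,20,145,115,5,'pics/w3.png')
```

```text
cap [191.48581158 150.04653802] 881 [0.42944861 0.19542325 0.139     ]
lever [176.98905109  41.02554745] 274 [0.45092515 0.31190319 0.155     ]
[array([0.59080496, 0.30821698, 0.012     ]), array([0.55814181, 0.13717963, 0.012     ])] 0.17412827472643091
stand -x az 79.18835445158956
core ((249.5, 98.5), (27.0, 89.0), 90.0)
[294.   98.5] [205.   98.5] [0.5748 0.2284 0.062 ] [0.4493 0.2555 0.062 ] len 0.12847122630748267 mid [0.51204792 0.24195677 0.062     ] az 167.85257177635495
sp1 ((242.09814453125, 306.4483947753906), (69.67549896240234, 19.708654403686523), 67.9637680053711)
[229.02727 274.15564] [255.16904 338.74115] [ 0.4045 -0.0564  0.0288] [ 0.4202 -0.2176  0.0288] len 0.1619809239377645 mid [ 0.4123524  -0.13697108  0.0288    ] az -84.43586065870522
sp2 ((316.52130126953125, 292.19775390625), (77.56687927246094, 34.76819610595703), 83.8533706665039)
[312.36862 253.63727] [320.67398 330.75824] [ 0.5659 -0.0464  0.0288] [ 0.5556 -0.226   0.0288] len 0.17985794833545135 mid [ 0.56074502 -0.13617866  0.0288    ] az -93.25491944918967
tray [ 0.37776945 -0.03475372  0.02      ]
tray [ 0.57417712 -0.01268237  0.02      ]
tray [ 0.59461532 -0.19399933  0.02      ]
```

View pics/w2.png

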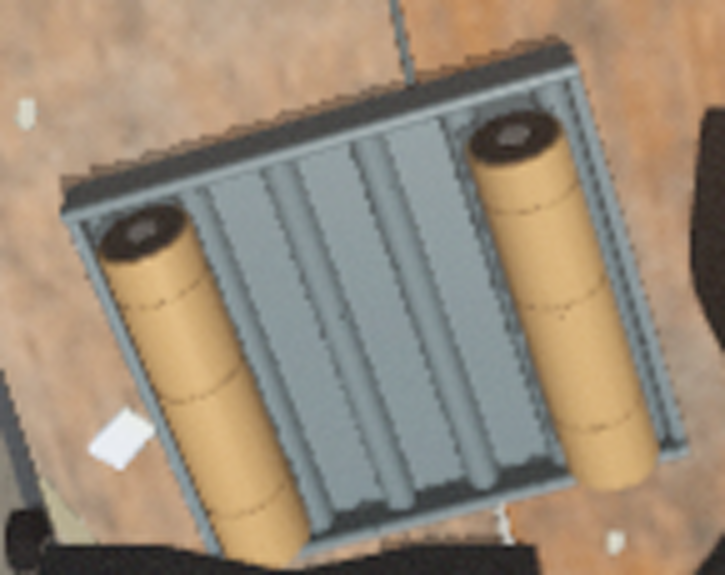

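View pics/w3.png

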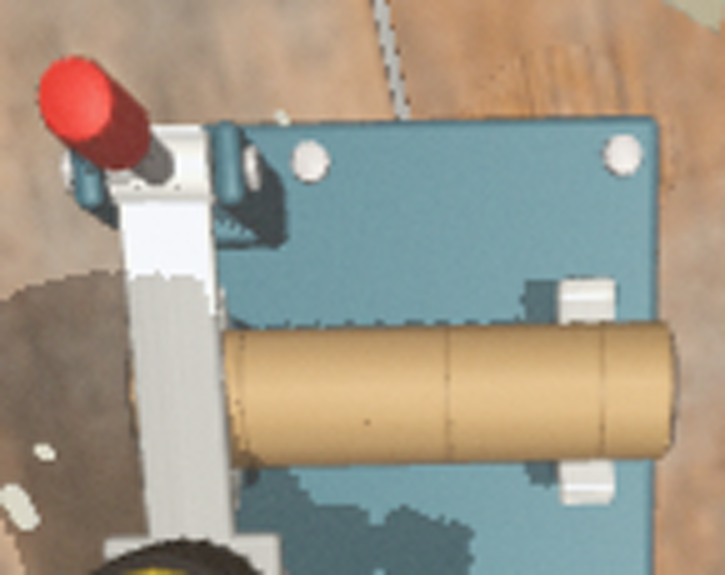

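```bash
python3 -c "
from h import *
plan([.4288,.1955,.2],-60,6)"
```

```text
T [[2.41, 0.42, -1.35], [2.41, 0.23, -1.4], [2.41, 0.03, -1.42], [2.41, -0.17, -1.41], [2.41, -0.36, -1.37], [2.41, -0.55, -1.31]]
W [[8.0, 0.0, 0.0], [8.0, 0.0, 0.0], [8.0, 0.0, 0.0], [8.0, 0.0, 0.0], [8.0, 0.0, 0.0], [8.0, 0.0, -0.1]]
```

Request:
send_rows(translation=[[2.4,0.4,-1.35],[2.4,0.2,-1.4],[2.4,0,-1.4],[2.4,-0.2,-1.4],[2.4,-0.4,-1.4],[2.4,-0.5,-1.3],[0,0,0]], rotation=[[8,0,0],[8,0,0],[8,0,0],[8,0,0],[8,0,0],[8,0,0],[0,0,0]], fingers=[1,1,1,1,1,1,1])

```text
time: 2.9
ee_pos: [0.4193, 0.2028, 0.1974]
tcp_rot: [0.357, 0.611, -0.355, 0.611]
ft_force: [1.0, -0.5, 1.0]
finger_gap: 0.0853
```

```bash
python3 -c "
from h import *
st();plan([.4288,.1955,.107],-60,3)
r=env.read_camera('wrist');crop(r,0,0,512,384,1.5,'pics/w4.png')
_,a,n=blob(r,(22,140,100),(35,255,255));print(a,n,plane(r,a,.139))"
```

```text
t 2.9 p [0.4193 0.2028 0.1974] psi -60.46 xaxis [ 0.0021  0.0017 -1.    ] F [ 1.  -0.5  1. ] tq [ 0.01 -0.02 -0.04] gap 85.3 j [11. 15. 91.  0. 74. 72.]
T [[3.01, 0.15, 0.37], [3.01, 0.15, 0.37], [3.01, 0.15, 0.37]]
W [[-0.2, 0.0, 0.0], [-0.2, 0.0, 0.0], [-0.2, -0.0, -0.2]]
[118.43862789 208.0896346 ] 6705 [0.37003855 0.29715654 0.139     ]
```

View pics/w4.png

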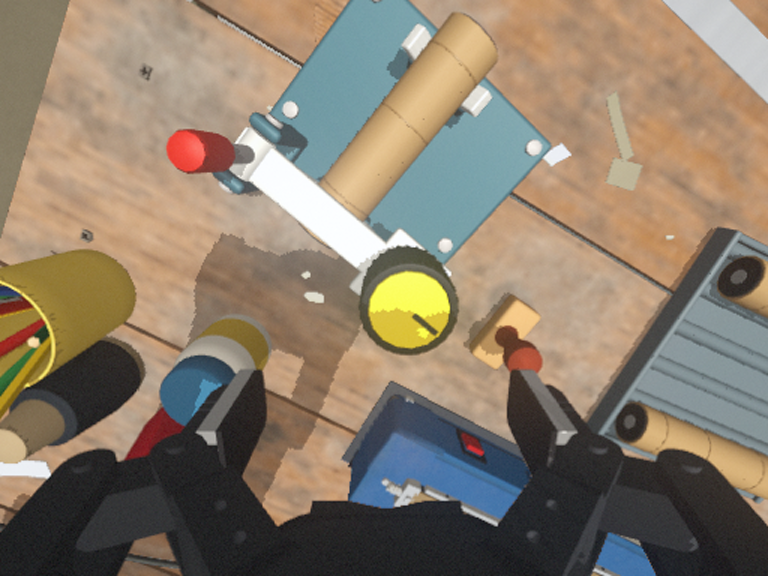

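Here the cap sits at (409,310) on the 1.5x picture. I'll measure it with a box limited to that area.

```bash
python3 -c "
from h import *
r=env.read_camera('wrist')
m,a,n=blob(r,(22,140,100),(35,255,255),(235,165,75,75));print(a,n,plane(r,a,.139))
c=max(cv2.findContours(m,0,2)[0],key=cv2.contourArea);(x,y),rad=cv2.minEnclosingCircle(c);print(x,y,rad,plane(r,(x,y),.139))"
```

```text
[271.0557377  206.70398126] 2135 [0.42994481 0.19529633 0.139     ]
271.0382080078125 206.7948455810547 27.227642059326172 [0.42987401 0.19527037 0.139     ]
```

Request:
send_rows(translation=[[1,0.25,0.55],[1,0.25,0.55],[2.3,0,0],[2.3,0,0],[2.3,0,0],[0,0,0]], rotation=[[0,0,0],[0,0,-0.1],[0,0,0],[0,0,0],[0,0,0],[0,0,0]], fingers=[1,1,1,1,1,1])

```text
time: 3.75
ee_pos: [0.4365, 0.1932, 0.1074]
tcp_rot: [0.357, 0.609, -0.353, 0.614]
ft_force: [-0.2, 0.1, 0.2]
finger_gap: 0.0855
```

```bash
python3 -c "
from h import *
st();plan([.4297,.1954,.107],-60,1)"
```

```text
t 3.75 p [0.4365 0.1932 0.1074] psi -60.23 xaxis [ 0.0093  0.0018 -1.    ] F [-0.2  0.1  0.2] tq [ 0.02 -0.06  0.01] gap 85.5 j [10. 22. 97.  0. 60. 70.]
T [[0.04, -0.48, -0.52]]
W [[-0.2, 0.2, -0.5]]
```

Request:
send_rows(translation=[[0,-0.5,-0.5],[0,0,0]], rotation=[[0,0.2,-0.5],[0,0,0]], fingers=[1,1])

```text
time: 4.0
ee_pos: [0.4302, 0.195, 0.1086]
tcp_rot: [0.355, 0.611, -0.354, 0.612]
ft_force: [0.1, 0.6, -0.5]
finger_gap: 0.0858
```

```bash
python3 -c "
from h import *
st();plan([.4297,.1954,.107],-60,1)"
```

```text
t 4.0 p [0.4302 0.195  0.1086] psi -60.23 xaxis [ 1.4e-03  7.0e-04 -1.0e+00] F [ 0.1  0.6 -0.5] tq [ 0.04 -0.    0.  ] gap 85.8 j [10. 22. 97.  0. 61. 70.]
T [[0.16, -0.02, -0.06]]
W [[-0.2, 0.0, -0.1]]
```

Centred. Closing on the cap.

Request:
send_rows(translation=[[0.1,0,0],[0,0,0],[0,0,0],[0,0,0],[0,0,0],[0,0,0]], rotation=[[0,0,0],[0,0,0],[0,0,0],[0,0,0],[0,0,0],[0,0,0]], fingers=[0.3,0,-0.2,-0.5,-0.5,-0.5], grip_force=70)

```text
time: 4.75
ee_pos: [0.4305, 0.1954, 0.1091]
tcp_rot: [0.356, 0.611, -0.353, 0.613]
ft_force: [-0.5, -0.3, 1.6]
finger_gap: 0.0504
```

```bash
python3 -c "
from h import *
st()"
```

```text
t 4.75 p [0.4305 0.1954 0.1091] psi -60.22 xaxis [ 0.0038  0.0017 -1.    ] F [-0.5 -0.3  1.6] tq [ 0.06  0.13 -0.02] gap 50.4 j [10. 22. 97.  0. 60. 70.]
```

Request:
send_rows(translation=[[-0.03,0,0],[-0.03,0,0],[-0.03,0,0],[-0.03,0,0]], rotation=[[-8,0,0],[-8,0,0],[-8,0,0],[-8,0,0]], fingers=[-0.5,-0.5,-0.5,-0.5])

```text
time: 5.25
ee_pos: [0.4305, 0.1962, 0.1103]
tcp_rot: [0.169, 0.686, -0.165, 0.688]
ft_force: [-1.3, 1.8, -0.3]
finger_gap: 0.0503
```

```bash
python3 -c "
from h import *
st();crop(env.read_camera('wrist'),0,0,512,384,1.5,'pics/w5.png')"
```

```text
t 5.25 p [0.4305 0.1962 0.1103] psi -27.31 xaxis [ 0.0035  0.0039 -1.    ] F [-1.3  1.8 -0.3] tq [ 0.26  0.36 -0.12] gap 50.3 j [10. 22. 97.  0. 61. 37.]
```

View pics/w5.png

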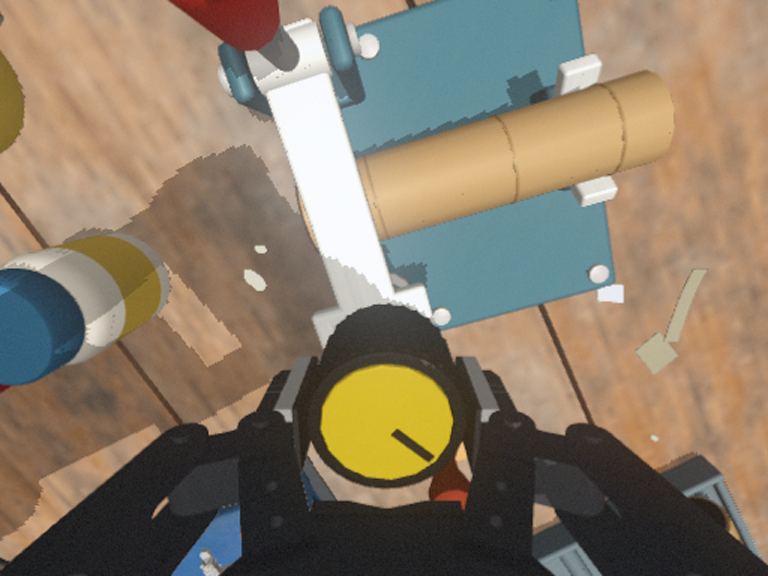

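Request:
send_rows(translation=[[-0.04,0,0],[-0.04,0,0],[-0.04,0,0],[-0.04,0,0],[-0.04,0,0]], rotation=[[-10,0,0],[-10,0,0],[-10,0,0],[-10,0,0],[-10,0,0]], fingers=[-0.5,-0.5,-0.5,-0.5,-0.5])

```text
time: 5.92
ee_pos: [0.4291, 0.1963, 0.1112]
tcp_rot: [-0.145, 0.692, 0.148, 0.692]
ft_force: [-1.7, 0.5, 0.5]
finger_gap: 0.0504
```

```bash
python3 -c "
from h import *
st()"
```

```text
t 5.92 p [0.4291 0.1963 0.1112] psi 23.95 xaxis [-5.0e-04  3.7e-03 -1.0e+00] F [-1.7  0.5  0.5] tq [-0.03  0.23  0.  ] gap 50.4 j [ 10.  22.  97.   0.  61. -14.]
```

Request:
send_rows(translation=[[-0.07,0,0],[-0.07,0,0],[-0.07,0,0],[-0.07,0,0],[-0.07,0,0]], rotation=[[-10,0,0],[-10,0,0],[-10,0,0],[-10,0,0],[-8,0,0]], fingers=[-0.5,-0.5,-0.5,-0.5,-0.5])

```text
time: 6.55
ee_pos: [0.4283, 0.1959, 0.1137]
tcp_rot: [-0.419, 0.569, 0.422, 0.568]
ft_force: [-1.2, -0.1, -0.6]
finger_gap: 0.0507
```

```bash
python3 -c "
from h import *
st();crop(env.read_camera('wrist'),0,0,512,384,1.5,'pics/w6.png')"
```

```text
t 6.55 p [0.4283 0.1959 0.1137] psi 72.93 xaxis [-0.0036  0.0025 -1.    ] F [-1.2 -0.1 -0.6] tq [-0.02  0.1   0.01] gap 50.7 j [ 10.  22.  97.   0.  62. -63.]
```

View pics/w6.png

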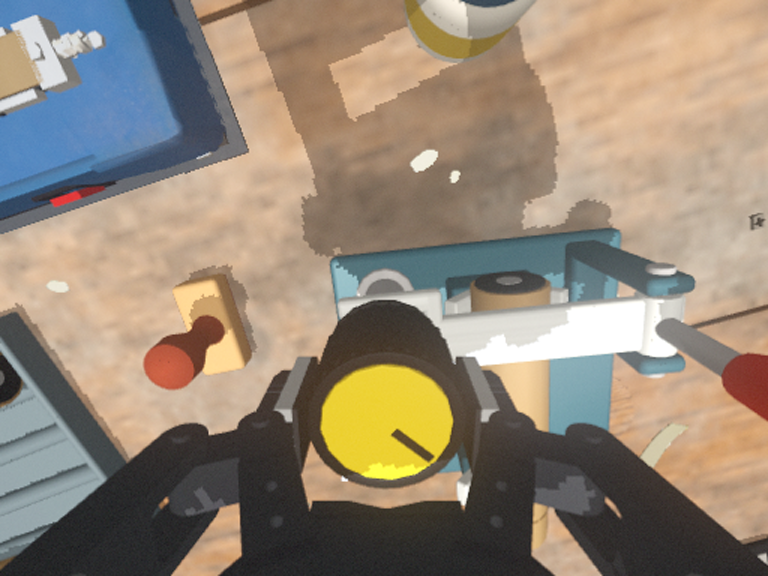

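Request:
send_rows(translation=[[0,0,0],[0,0,0],[0,0,0],[0,0,0],[0,0,0],[0,0,0],[0,0,0],[0,0,0],[0,0,0],[0,0,0],[0,0,0],[0,0,0]], rotation=[[0,0,0],[0,0,0],[0,0,0],[10,0,0],[10,0,0],[10,0,0],[10,0,0],[10,0,0],[10,0,0],[10,0,0],[10,0,0],[10,0,0]], fingers=[0.8,0.8,0.8,0.8,0.8,0.8,0.8,0.8,0.8,0.8,0.8,0.8])

```text
time: 8.1
ee_pos: [0.4293, 0.1958, 0.114]
tcp_rot: [0.129, 0.696, -0.127, 0.695]
ft_force: [-0.3, -0.2, -0.6]
finger_gap: 0.0768
```

Request:
send_rows(translation=[[0,0,0],[0,0,0],[0,0,0],[0,0,0],[0,0,0]], rotation=[[10,0,0],[10,0,0],[10,0,0],[0,0,0],[0,0,0]], fingers=[0.8,0.8,0.8,0.8,0.8])

```text
time: 8.72
ee_pos: [0.4296, 0.1958, 0.1141]
tcp_rot: [0.31, 0.636, -0.309, 0.635]
ft_force: [0.5, 0.0, -0.8]
finger_gap: 0.0767
```

```bash
python3 -c "
from h import *
st();plan([.4297,.1955,.1125],-48,1);r=env.read_camera('wrist');crop(r,0,0,512,384,1.5,'pics/w7.png')
m,a,n=blob(r,(22,140,60),(35,255,255),(190,200,140,150));c=max(cv2.findContours(m,0,2)[0],key=cv2.contourArea);(x,y),rad=cv2.minEnclosingCircle(c);print(a,x,y,rad,plane(r,(x,y),.1445))"
```

```text
t 8.72 p [0.4296 0.1958 0.1141] psi -51.93 xaxis [-2.0e-04  2.5e-03 -1.0e+00] F [ 0.5  0.  -0.8] tq [0.04 0.07 0.05] gap 76.7 j [10. 22. 97.  0. 62. 62.]
T [[0.16, -0.01, 0.03]]
W [[-3.9, -0.1, -0.1]]
[257.12199313 277.80889653] 257.02532958984375 278.2974548339844 44.34296798706055 [0.43095482 0.19636126 0.1445    ]
```

View pics/w7.png

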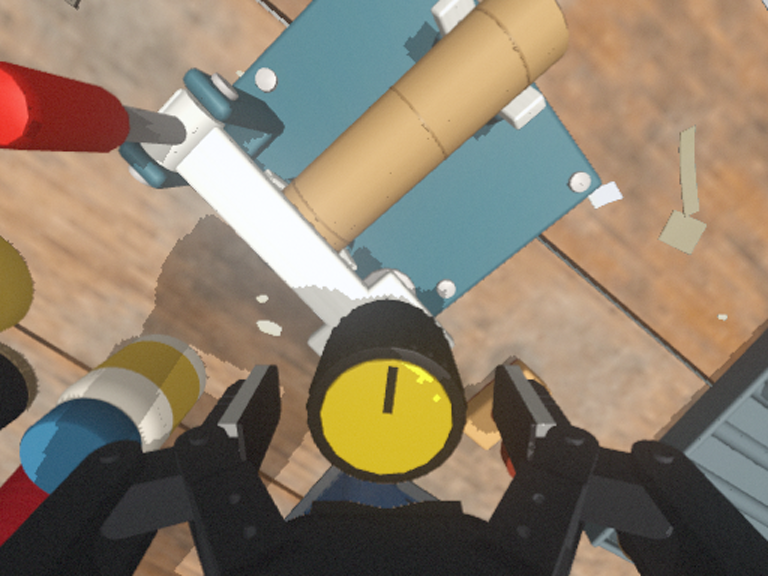

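Request:
send_rows(translation=[[0.1,0,0],[0,0,0],[0,0,0],[0,0,0],[-0.05,0,0],[-0.05,0,0],[-0.05,0,0],[-0.05,0,0],[-0.05,0,0],[-0.05,0,0]], rotation=[[0,0,0],[0,0,0],[0,0,0],[0,0,0],[-10,0,0],[-10,0,0],[-10,0,0],[-10,0,0],[-10,0,0],[-10,0,0]], fingers=[0,-0.5,-0.5,-0.5,-0.5,-0.5,-0.5,-0.5,-0.5,-0.5])

```text
time: 10.02
ee_pos: [0.4289, 0.1959, 0.1161]
tcp_rot: [-0.062, 0.705, 0.064, 0.704]
ft_force: [-1.7, -0.2, 1.3]
finger_gap: 0.0507
```

```bash
python3 -c "
from h import *
st()"
```

```text
t 10.03 p [0.4289 0.1959 0.1161] psi 10.21 xaxis [-0.002   0.0027 -1.    ] F [-1.7 -0.2  1.3] tq [-0.02  0.17  0.  ] gap 50.7 j [10. 21. 97.  0. 62. -0.]
```

Request:
send_rows(translation=[[-0.05,0,0],[-0.05,0,0],[-0.05,0,0],[-0.05,0,0],[-0.05,0,0],[-0.05,0,0],[-0.05,0,0]], rotation=[[-10,0,0],[-10,0,0],[-10,0,0],[-10,0,0],[-10,0,0],[-10,0,0],[-10,0,0]], fingers=[-0.5,-0.5,-0.5,-0.5,-0.5,-0.5,-0.5])

```text
time: 10.9
ee_pos: [0.4281, 0.1953, 0.1192]
tcp_rot: [-0.466, 0.532, 0.468, 0.53]
ft_force: [-1.7, -0.4, 1.0]
finger_gap: 0.0501
```

```bash
python3 -c "
from h import *
st();crop(env.read_camera('wrist'),130,180,250,204,3,'pics/w8.png')"
```

```text
t 10.9 p [0.4281 0.1953 0.1192] psi 82.69 xaxis [-0.0045  0.0011 -1.    ] F [-1.7 -0.4  1. ] tq [-0.2  -0.01 -0.04] gap 50.1 j [ 10.  21.  97.   0.  63. -73.]
```

View pics/w8.png

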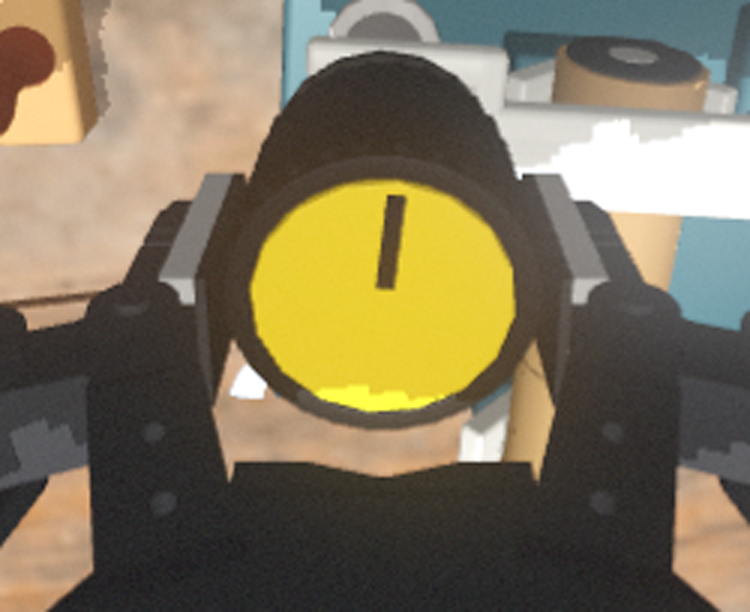

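Request:
send_rows(translation=[[-0.2,0,0],[-0.3,0,0],[-0.3,0,0],[-0.3,0,0]], rotation=[[0,0,0.2],[0,0,0],[0,0,0],[0,0,0]], fingers=[-0.5,-0.5,-0.5,-0.5])

```text
time: 11.45
ee_pos: [0.428, 0.1953, 0.1304]
tcp_rot: [-0.464, 0.533, 0.469, 0.529]
ft_force: [0.9, -0.1, -1.3]
finger_gap: 0.0502
```

```bash
python3 -c "
from h import *
st()"
```

```text
t 11.45 p [0.428  0.1953 0.1304] psi 82.62 xaxis [-0.0091  0.0017 -1.    ] F [ 0.9 -0.1 -1.3] tq [0.03 0.05 0.02] gap 50.2 j [ 10.  20.  96.   0.  65. -73.]
```

Request:
send_rows(translation=[[-0.5,0,0],[-1,0,0],[-1.5,0,0],[-1,0,0]], rotation=[[0,0,0.5],[0,0,0],[0,0,0],[0,0,0]], fingers=[-0.5,-0.5,-0.5,-0.5])

```text
time: 11.95
ee_pos: [0.4288, 0.1952, 0.1729]
tcp_rot: [-0.461, 0.536, 0.472, 0.527]
ft_force: [-0.2, 0.6, -0.6]
finger_gap: 0.0502
```

```bash
python3 -c "
from h import *
st();plan([.64,.19,.16],80,6)
crop(env.read_camera('wrist'),0,0,512,384,1.5,'pics/w9.png')"
```

```text
t 11.95 p [0.4288 0.1952 0.1729] psi 82.57 xaxis [-0.0185  0.0029 -0.9998] F [-0.2  0.6 -0.6] tq [-0.04 -0.01 -0.01] gap 50.2 j [ 10.  18.  91.   0.  72. -73.]
T [[0.15, -3.51, 0.37], [0.15, -3.5, 0.4], [0.15, -3.5, 0.42], [0.15, -3.5, 0.45], [0.15, -3.49, 0.47], [0.15, -3.49, 0.5]]
W [[0.4, 0.0, 0.0], [0.4, 0.0, 0.0], [0.4, 0.0, 0.0], [0.4, 0.0, 0.0], [0.4, 0.0, 0.0], [0.4, -0.0, -1.1]]
```

View pics/w9.png

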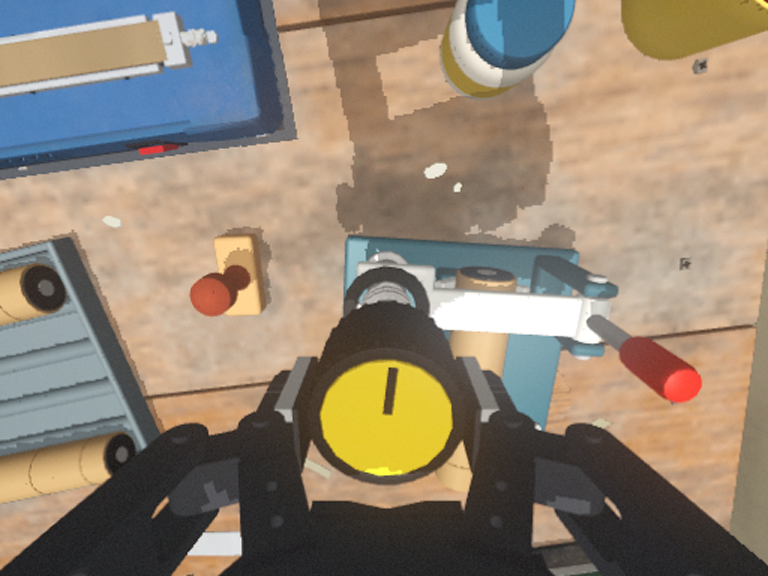

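The cap is off the post: the bare post shows at (385,285) and the cap is held at (387,415). I'll carry it to open bench to the right of the stand.

Request:
send_rows(translation=[[0.15,-3.5,0.4],[0.15,-3.5,0.4],[0.15,-3.5,0.4],[0.15,-3.5,0.45],[0.15,-3.5,0.5],[0.15,-3.5,0.5],[0,0,0]], rotation=[[0.4,0,-1.1],[0.4,0,0],[0.4,0,0],[0.4,0,0],[0.4,0,0],[0.4,0,0],[0,0,0]], fingers=[-0.5,-0.5,-0.5,-0.5,-0.5,-0.5,-0.5])

```text
time: 12.88
ee_pos: [0.6463, 0.1904, 0.1638]
tcp_rot: [-0.455, 0.541, 0.455, 0.542]
ft_force: [-0.4, -0.3, -1.1]
finger_gap: 0.0501
```

```bash
python3 -c "
from h import *
st();plan([.64,.19,.04],80,3)
r=env.read_camera('wrist');crop(r,0,0,512,384,1.5,'pics/w10.png');print(proj(r,[.64,.19,0])*1.5)"
```

```text
t 12.88 p [0.6463 0.1904 0.1638] psi 80.09 xaxis [ 1.3e-03  6.0e-04 -1.0e+00] F [-0.4 -0.3 -1.1] tq [-0.04  0.03  0.01] gap 50.1 j [  6.  37.  59.   0.  84. -74.]
T [[4.13, 0.21, -0.05], [4.13, 0.21, -0.05], [4.13, 0.21, -0.05]]
W [[0.0, 0.0, 0.0], [0.0, 0.0, 0.0], [0.0, 0.0, 0.1]]
[[384.0401167  259.00786386]]
```

View pics/w10.png

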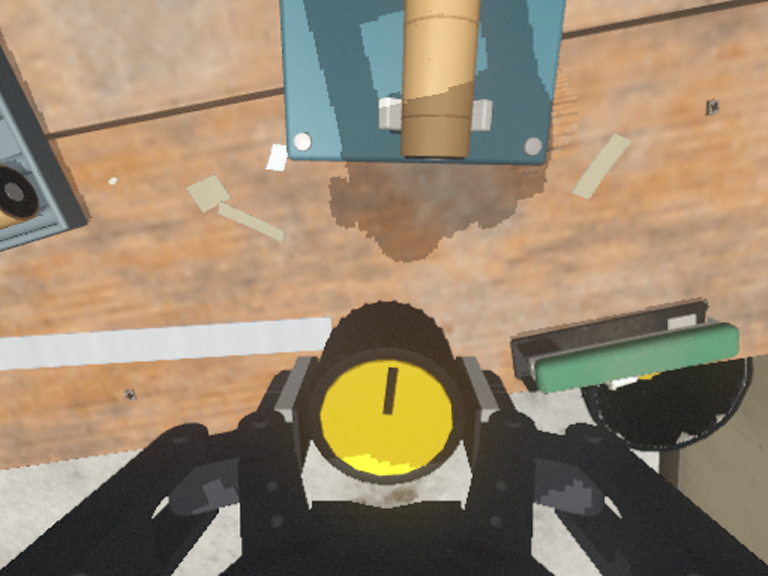

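Request:
send_rows(translation=[[4,0.3,0],[4,0.3,0],[3.5,0.2,0],[1.5,0,0],[0,0,0]], rotation=[[0,0,0],[0,0,0],[0,0,0],[0,0,0],[0,0,0]], fingers=[-0.5,-0.5,-0.5,-0.5,-0.5])

```text
time: 13.55
ee_pos: [0.6345, 0.1932, 0.0336]
tcp_rot: [-0.456, 0.54, 0.455, 0.542]
ft_force: [0.4, 0.1, 0.3]
finger_gap: 0.0505
```

```bash
python3 -c "
from h import *
st();plan([.637,.19,.02],80,1)"
```

```text
t 13.55 p [0.6345 0.1932 0.0336] psi 80.22 xaxis [ 0.0025  0.001  -1.    ] F [0.4 0.1 0.3] tq [-0.01  0.   -0.03] gap 50.5 j [  7.  43.  69.   0.  67. -74.]
T [[1.36, -0.3, -0.28]]
W [[0.2, 0.1, 0.1]]
```

Lowering to contact.

Request:
send_rows(translation=[[0.9,0,0],[0.5,0,0],[0.3,0,0],[0.1,0,0]], rotation=[[0,0,0.1],[0,0,0],[0,0,0],[0,0,0]], fingers=[-0.5,-0.5,-0.5,-0.5])

```text
time: 14.05
ee_pos: [0.6362, 0.1935, 0.0182]
tcp_rot: [-0.457, 0.538, 0.455, 0.543]
ft_force: [0.5, -0.6, -1.7]
finger_gap: 0.0501
```

```bash
python3 -c "
from h import *
st()"
```

```text
t 14.05 p [0.6362 0.1935 0.0182] psi 80.23 xaxis [ 0.0066  0.0021 -1.    ] F [ 0.5 -0.6 -1.7] tq [0.04 0.03 0.06] gap 50.1 j [  7.  44.  70.   0.  65. -74.]
```

Request:
send_rows(translation=[[0.2,0,0],[0.15,0,0],[0,0,0]], rotation=[[0,0,0.3],[0,0,0],[0,0,0]], fingers=[-0.5,-0.5,-0.5])

```text
time: 14.42
ee_pos: [0.6364, 0.1935, 0.0147]
tcp_rot: [-0.455, 0.54, 0.456, 0.542]
ft_force: [-0.5, 0.1, -1.1]
finger_gap: 0.0499
```

```bash
python3 -c "
from h import *
st();plan([.637,.19,.02],80,1)"
```

```text
t 14.43 p [0.6364 0.1935 0.0147] psi 80.23 xaxis [ 0.0017  0.0031 -1.    ] F [-0.5  0.1 -1.1] tq [-0.04 -0.01 -0.03] gap 49.9 j [  7.  45.  70.   0.  65. -74.]
T [[-0.53, -0.12, -0.33]]
W [[0.2, 0.2, 0.1]]
```

Request:
send_rows(translation=[[0.15,0,0],[0.1,0,0],[0,0,0]], rotation=[[0,0.1,0],[0,0,0],[0,0,0]], fingers=[-0.5,-0.5,-0.5])

```text
time: 14.8
ee_pos: [0.6367, 0.1936, 0.0147]
tcp_rot: [-0.456, 0.54, 0.455, 0.542]
ft_force: [-0.4, 0.6, -0.7]
finger_gap: 0.0499
```

```bash
python3 -c "
from h import *
st()"
```

```text
t 14.8 p [0.6367 0.1936 0.0147] psi 80.24 xaxis [ 3.2e-03  9.0e-04 -1.0e+00] F [-0.4  0.6 -0.7] tq [-0.06  0.01 -0.01] gap 49.9 j [  7.  45.  70.   0.  65. -74.]
```

Request:
send_rows(translation=[[0.25,0,0],[0.1,0,0]], rotation=[[0,0,0],[0,0,0]], fingers=[-0.5,-0.5])

```text
time: 15.05
ee_pos: [0.6372, 0.1936, 0.0144]
tcp_rot: [-0.457, 0.539, 0.455, 0.542]
ft_force: [-3.2, -0.4, 5.4]
finger_gap: 0.0506
```

```bash
python3 -c "
from h import *
st();r=env.read_camera('side');u=proj(r,[.637,.193,.02])[0];print(u);crop(r,int(u[0])-40,int(u[1])-40,80,60,9,'pics/d3.png')"
```

```text
t 15.05 p [0.6372 0.1936 0.0144] psi 80.26 xaxis [ 5.5e-03  5.0e-04 -1.0e+00] F [-3.2 -0.4  5.4] tq [-0.26  0.68 -0.1 ] gap 50.6 j [  7.  45.  70.  -0.  65. -74.]
[293.82850069 185.46972152]
```

View pics/d3.png

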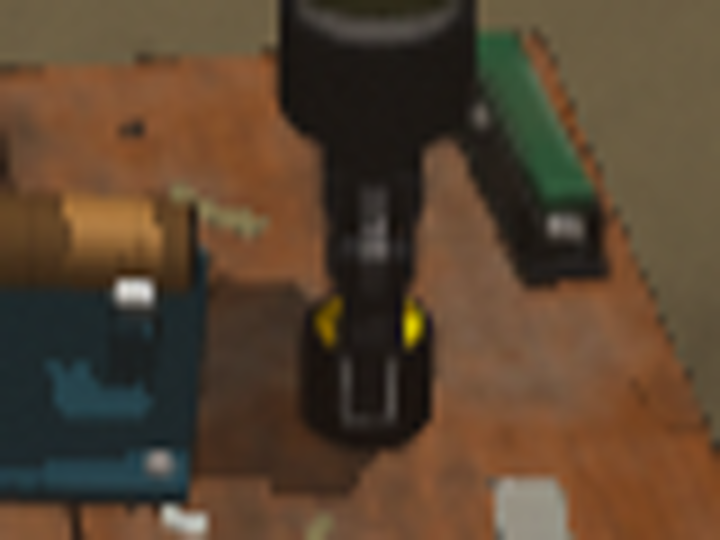

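Contact shows as 5.4 N, and the side view has the cap flat on the bench at (370,390). Releasing and rising.

Request:
send_rows(translation=[[0,0,0],[0,0,0],[0,0,0],[-2,0,0],[-4,0,0],[-5,0,0],[-5,0,0],[0,0,0]], rotation=[[0,0,0],[0,0,0],[0,0,0],[0,0,0],[0,0,0],[0,0,0],[0,0,0],[0,0,0]], fingers=[0,0.5,0.8,0.8,0.8,0.8,0.8,0.8])

```text
time: 16.1
ee_pos: [0.6366, 0.1935, 0.1775]
tcp_rot: [-0.456, 0.539, 0.455, 0.542]
ft_force: [0.4, -0.4, -0.2]
finger_gap: 0.0768
```

```bash
python3 -c "
from h import *
st();r=env.read_camera('wrist');crop(r,0,0,512,384,1.5,'pics/w11.png')"
```

```text
t 16.1 p [0.6366 0.1935 0.1775] psi 80.25 xaxis [ 4.2e-03  5.0e-04 -1.0e+00] F [ 0.4 -0.4 -0.2] tq [ 0.02 -0.    0.  ] gap 76.8 j [  7.  36.  59.   0.  85. -74.]
```

View pics/w11.png

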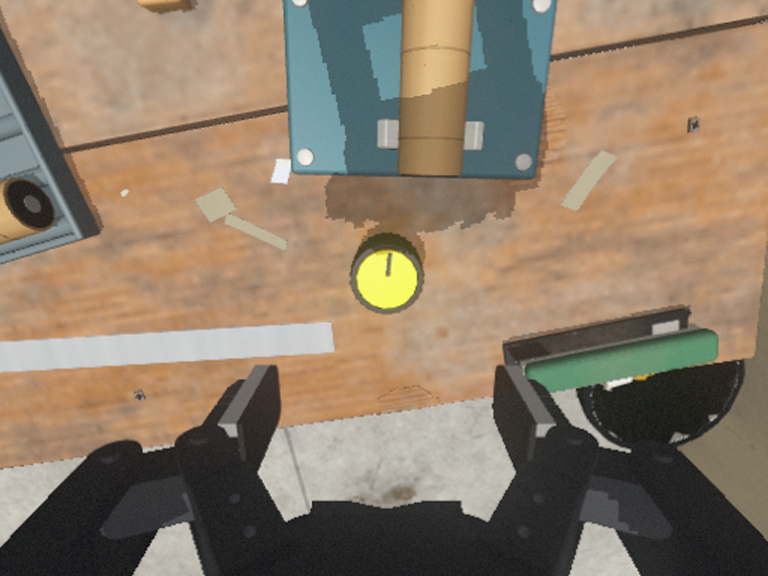

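The cap stands upright at (387,278) on bare wood, clear of the paper strip and the scraps. Next is the lever.

```bash
python3 -c "
from h import *
plan([.4438,.2700,.2],-10.7,10)"
```

```text
T [[-0.25, 2.02, 0.43], [-0.25, 2.06, 0.11], [-0.25, 2.05, -0.22], [-0.25, 1.99, -0.54], [-0.25, 1.88, -0.85], [-0.25, 1.72, -1.14], [-0.25, 1.52, -1.4], [-0.25, 1.28, -1.62], [-0.25, 1.01, -1.8], [-0.25, 0.71, -1.94]]
W [[9.1, 0.0, 0.0], [9.1, 0.0, 0.0], [9.1, 0.0, 0.0], [9.1, 0.0, 0.0], [9.1, 0.0, 0.0], [9.1, 0.0, 0.0], [9.1, 0.0, 0.0], [9.1, 0.0, 0.0], [9.1, 0.0, 0.0], [9.1, -0.0, 0.0]]
```

Request:
send_rows(translation=[[-0.4,2,0.4],[-0.3,2,0.1],[-0.3,2,-0.2],[-0.3,2,-0.5],[-0.3,1.9,-0.8],[-0.3,1.7,-1.1],[-0.2,1.5,-1.4],[-0.2,1.3,-1.6],[-0.2,1,-1.8],[-0.2,0.7,-1.9],[0,0,0]], rotation=[[9.1,0,0],[9.1,0,0],[9.1,0,0],[9.1,0,0],[9.1,0,0],[9.1,0,0],[9.1,0,0],[9.1,0,0],[9.1,0,0],[9.1,0,0],[0,0,0]], fingers=[0.8,0,-1,-1,-1,-1,-1,-1,-1,-1,-1])

```text
time: 17.52
ee_pos: [0.4371, 0.2748, 0.1857]
tcp_rot: [0.081, 0.713, -0.089, 0.691]
ft_force: [0.1, -0.2, 1.3]
finger_gap: 0.0
```

```bash
python3 -c "
from h import *
st();plan([.4438,.2700,.156],-10.7,2)
r=env.read_camera('wrist');crop(r,0,0,512,384,1.5,'pics/w12.png')"
```

```text
t 17.52 p [0.4371 0.2748 0.1857] psi -13.75 xaxis [-0.0326 -0.0074 -0.9994] F [ 0.1 -0.2  1.3] tq [-0.01  0.04  0.01] gap 0.0 j [19. 21. 83.  0. 78. 33.]
T [[1.48, -0.13, 0.43], [1.48, -0.14, 0.42]]
W [[-1.5, 0.0, 0.0], [-1.5, -1.8, 0.8]]
```

View pics/w12.png

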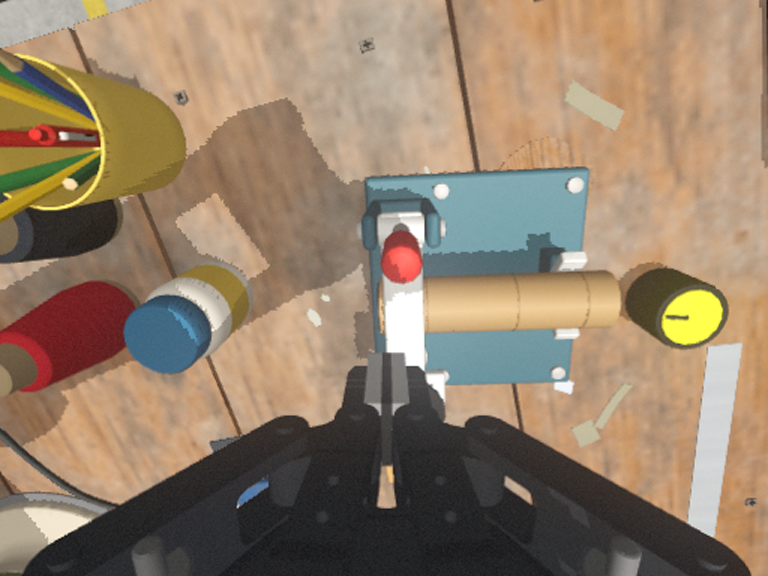

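Request:
send_rows(translation=[[1.5,-0.2,0.4],[1.5,-0.2,0.4],[0,0,0]], rotation=[[-3,-1.8,0.8],[0,0,0],[0,0,0]], fingers=[-1,-1,-1])

```text
time: 17.95
ee_pos: [0.4464, 0.2673, 0.1528]
tcp_rot: [0.062, 0.704, -0.063, 0.705]
ft_force: [0.3, -0.2, 0.2]
finger_gap: 0.0001
```

```bash
cat >> h.py <<'E'
H=np.array([.4516,.3113]);E_=np.array([.1857,.9826])
def sz():
    p,M,psi=cur();d=p[:2]-H
    print("s",round(1e3*float(d@E_),1),"lat(stand y)",round(1e3*float(d@np.array([.9826,-.1857])),1),"z",round(1e3*p[2],1))
E
python3 -c "
from h import *
st();sz();plan([.4438,.2700,.156],-10.7,1)"
```

```text
t 17.95 p [0.4464 0.2673 0.1528] psi -10.1 xaxis [ 4.0e-04 -1.4e-03 -1.0e+00] F [ 0.3 -0.2  0.2] tq [-0.02 -0.01  0.03] gap 0.1 j [18. 23. 86. -0. 71. 28.]
s -44.2 lat(stand y) 3.1 z 152.8
T [[-0.32, 0.22, -0.3]]
W [[0.6, 0.0, 0.1]]
```

Request:
send_rows(translation=[[0,1.2,-0.3],[0,1.2,0],[0,1,0],[0,1,0],[0,0,0]], rotation=[[0.5,0,0],[0,0,0],[0,0,0],[0,0,0],[0,0,0]], fingers=[-1,-1,-1,-1,-1])

```text
time: 18.58
ee_pos: [0.4526, 0.3142, 0.1534]
tcp_rot: [0.064, 0.704, -0.065, 0.705]
ft_force: [-0.0, -1.0, 0.7]
finger_gap: 0.0
```

```bash
python3 -c "
from h import *
st();sz()
r=env.read_camera('wrist');crop(r,0,0,512,384,1.5,'pics/w13.png')"
```

```text
t 18.57 p [0.4526 0.3142 0.1534] psi -10.47 xaxis [ 0.0012 -0.0026 -1.    ] F [-0.  -1.   0.7] tq [-0.07 -0.06  0.01] gap 0.0 j [23. 26. 81. -0. 73. 33.]
s 3.0 lat(stand y) 0.4 z 153.4
```

View pics/w13.png

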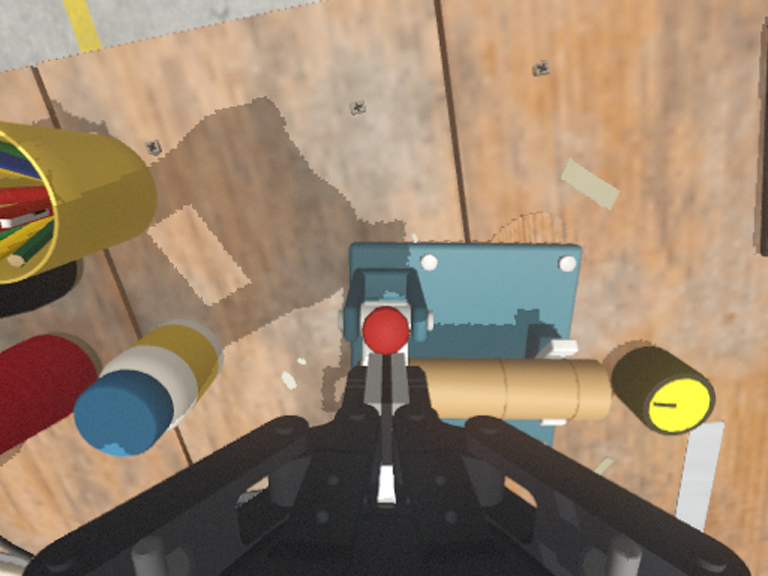

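The lever tip at (386,330) is against the finger tips and tilting. I'll continue the arc.

Request:
send_rows(translation=[[0.2,0.8,0],[0.4,0.8,0],[0.5,0.8,0],[0.6,0.8,0],[0,0,0]], rotation=[[0,0,0],[0,0,0],[0,0,0],[0,0,0],[0,0,0]], fingers=[-1,-1,-1,-1,-1])

```text
time: 19.25
ee_pos: [0.459, 0.3477, 0.1356]
tcp_rot: [0.064, 0.703, -0.065, 0.705]
ft_force: [0.8, -0.3, -0.6]
finger_gap: -0.0001
```

```bash
python3 -c "
from h import *
st();sz()
r=env.read_camera('wrist');crop(r,0,0,512,384,1.5,'pics/w14.png')"
```

```text
t 19.25 p [0.459  0.3477 0.1356] psi -10.5 xaxis [ 0.0022 -0.0016 -1.    ] F [ 0.8 -0.3 -0.6] tq [-0.04 -0.04 -0.06] gap -0.1 j [25. 29. 79. -0. 72. 36.]
s 37.1 lat(stand y) 0.5 z 135.6
```

View pics/w14.png

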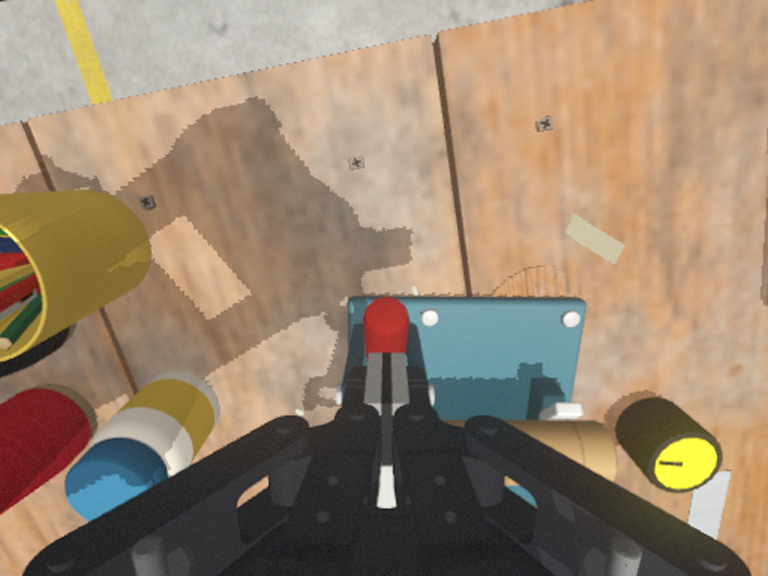

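Request:
send_rows(translation=[[0.7,0.6,0],[0.8,0.5,0],[0.8,0.35,0],[0.7,0.1,0],[0,0,0]], rotation=[[0,0,0],[0,0,0],[0,0,0],[0,0,0],[0,0,0]], fingers=[-1,-1,-1,-1,-1])

```text
time: 19.92
ee_pos: [0.4623, 0.3645, 0.1041]
tcp_rot: [0.065, 0.703, -0.064, 0.705]
ft_force: [1.5, 0.4, 0.8]
finger_gap: -0.0
```

```bash
python3 -c "
from h import *
st();sz()
r=env.read_camera('side');crop(r,190,90,120,90,6,'pics/d4.png')"
```

```text
t 19.93 p [0.4623 0.3645 0.1041] psi -10.52 xaxis [ 3.5e-03  7.0e-04 -1.0e+00] F [1.5 0.4 0.8] tq [ 0.02 -0.06  0.01] gap -0.0 j [27. 32. 79. -0. 69. 37.]
s 54.2 lat(stand y) 0.7 z 104.1
```

View pics/d4.png

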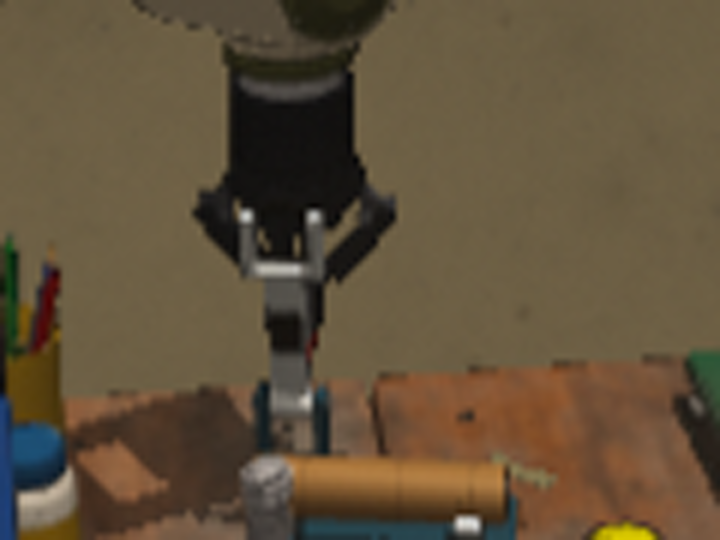

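The side view shows the keeper bar nearly vertical, with the fork at about (280,240). I'll press slightly more towards the stop.

Request:
send_rows(translation=[[0.3,0,0],[0.3,0,0]], rotation=[[0,0,0],[0,0,0]], fingers=[-1,-1])

```text
time: 20.23
ee_pos: [0.4626, 0.3646, 0.1028]
tcp_rot: [0.066, 0.702, -0.064, 0.706]
ft_force: [-10.4, -6.8, 31.2]
finger_gap: -0.0003
```

```bash
python3 -c "
from h import *
st();sz()"
```

```text
t 20.23 p [0.4626 0.3646 0.1028] psi -10.51 xaxis [ 0.0068  0.0024 -1.    ] F [-10.4  -6.8  31.2] tq [-0.74  1.73  0.03] gap -0.3 j [27. 32. 79. -0. 68. 37.]
s 54.4 lat(stand y) 0.9 z 102.8
```

At the stop, with 31 N at the finger tips. Backing off upward.

Request:
send_rows(translation=[[-1,0.3,0],[-4,0.6,0],[-5,0,0],[-5,0,0],[-3,0,0],[0,0,0]], rotation=[[0,0,0],[0,0,0],[0,0,0],[0,0,0],[0,0,0],[0,0,0]], fingers=[-1,-1,-1,-1,-1,-1])

```text
time: 20.98
ee_pos: [0.4624, 0.3721, 0.2887]
tcp_rot: [0.065, 0.702, -0.065, 0.706]
ft_force: [0.4, 0.7, -0.4]
finger_gap: 0.0002
```

```bash
python3 -c "
from h import *
st();sz();plan([.5158,.2422,.28],-100.7,10)"
```

```text
t 20.98 p [0.4624 0.3721 0.2887] psi -10.57 xaxis [ 5.e-03  4.e-04 -1.e+00] F [ 0.4  0.7 -0.4] tq [-0.   -0.01 -0.  ] gap 0.2 j [27. 24. 61. -0. 95. 38.]
s 61.8 lat(stand y) -0.7 z 288.7
T [[0.09, -1.18, 0.76], [0.09, -1.05, 0.94], [0.09, -0.89, 1.09], [0.09, -0.7, 1.22], [0.09, -0.5, 1.31], [0.09, -0.29, 1.37], [0.09, -0.07, 1.4], [0.09, 0.15, 1.4], [0.09, 0.36, 1.36], [0.09, 0.57, 1.28]]
W [[9.0, 0.0, 0.0], [9.0, 0.0, 0.0], [9.0, 0.0, 0.0], [9.0, 0.0, 0.0], [9.0, 0.0, 0.0], [9.0, 0.0, 0.0], [9.0, 0.0, 0.0], [9.0, 0.0, 0.0], [9.0, 0.0, 0.0], [9.0, -0.1, -0.3]]
```

Request:
send_rows(translation=[[0,-1.2,0.8],[0,-1,0.9],[0,-0.9,1.1],[0,-0.7,1.2],[0,-0.5,1.3],[0,-0.3,1.4],[0,0,1.4],[0,0.2,1.4],[0,0.4,1.4],[0,0.6,1.3],[0,0,0]], rotation=[[9,0,0],[9,0,0],[9,0,0],[9,0,0],[9,0,0],[9,0,0],[9,0,0],[9,0,0],[9,0,0],[9,0,0],[0,0,0]], fingers=[-1,0,0.4,0.4,0.4,0.4,0.4,0.4,0.4,0.4,0.4])

```text
time: 22.35
ee_pos: [0.5122, 0.2346, 0.2726]
tcp_rot: [-0.547, -0.44, 0.564, -0.435]
ft_force: [0.5, -0.3, 0.4]
finger_gap: 0.0596
```

```bash
python3 -c "
from h import *
st();plan([.5158,.2422,.2],-100.7,2)
r=env.read_camera('wrist');crop(r,0,0,512,384,1.5,'pics/w15.png')
for p in ([.4962,.2459,.081],[.5158,.2422,.081]):print(proj(r,p)*1.5)"
```

```text
t 22.35 p [0.5122 0.2346 0.2726] psi -103.51 xaxis [-0.0222 -0.0097 -0.9997] F [ 0.5 -0.3  0.4] tq [-0.   -0.02  0.01] gap 59.6 j [ 13.  22.  67.  -0.  92. 116.]
T [[3.62, 0.16, -0.46], [3.62, 0.17, -0.46]]
W [[-1.4, 0.0, 0.0], [-1.4, 0.8, 1.1]]
[[373.58719254 277.11026385]]
[[372.16558102 253.65229077]]
```

View pics/w15.png

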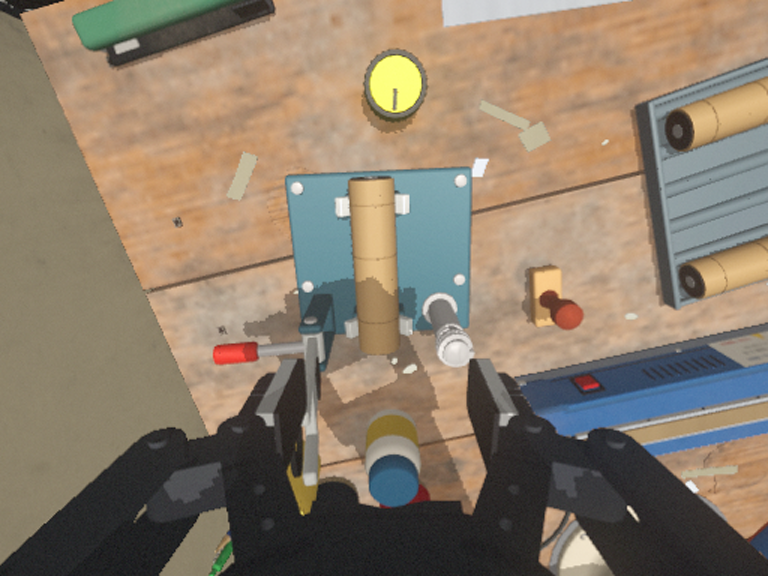

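The core runs from (372,180) to (378,352), with the keeper standing up beyond the left finger and the lever level at (235,352). I'll fit the core's line and ends.

Run:
```python
from h import *
r=env.read_camera('wrist')
m,c,n=blob(r,(8,70,50),(22,200,255),(228,117,45,122))
m=cv2.morphologyEx(m,cv2.MORPH_OPEN,np.ones((3,3)));cn=max(cv2.findContours(m,0,2)[0],key=cv2.contourArea);print(cv2.boundingRect(cn))
L=[];Rr=[]
for v in list(range(140,200,4)):
    xs=np.nonzero(m[v])[0]
    if len(xs)>15: L.append((xs.min(),v));Rr.append((xs.max(),v))
L=np.array(L);Rr=np.array(Rr)
# silhouette edges at about axis height
P=np.array([(plane(r,l,.062)+plane(r,q,.062))/2 for l,q in zip(L,Rr)])
wd=[np.linalg.norm(plane(r,l,.062)-plane(r,q,.062)) for l,q in zip(L,Rr)];print("w",np.round(wd,3))
v,_,x0,y0=cv2.fitLine(P[:,:2].astype(np.float32),cv2.DIST_HUBER,0,.01,.01).ravel()
az=np.degrees(np.arctan2(_,v));print("axis",az,x0,y0)
d=np.array([v,_]);d*=np.sign(d[0]);t=(np.array([.5158,.2422])-[x0,y0])@d;print("at grasp",np.array([x0,y0])+t*d)
yy=np.nonzero(m[:,250])[0];print("end near cap",plane(r,(248.5,(181)/1.5),.062), "other",plane(r,(252,353/1.5),.062))
```

```text
(233, 118, 40, 119)
w [0.036 0.036 0.037 0.035 0.036 0.036 0.035 0.036 0.036 0.036 0.035 0.035
 0.036 0.037 0.036]
axis -10.896027 0.5201506 0.24016875
at grasp [0.51557841 0.24104889]
end near cap [0.56990233 0.22904501 0.062     ] other [0.41775255 0.26172654 0.062     ]
```

```bash
python3 -c "
from h import *
plan([.5152,.2412,.24],-100.8,1)"
```

```text
T [[3.29, 0.24, -0.68]]
W [[-2.5, 0.8, 1.1]]
```

Request:
send_rows(translation=[[3.2,0.3,-0.7],[0,0,0]], rotation=[[-2.6,0.8,1.1],[0,0,0]], fingers=[0.4,0.4])

```text
time: 22.7
ee_pos: [0.5153, 0.2424, 0.24]
tcp_rot: [0.543, 0.453, -0.543, 0.453]
ft_force: [0.3, 0.6, -0.3]
finger_gap: 0.0595
```

```bash
python3 -c "
from h import *
st();plan([.5152,.2412,.1],-100.8,4)"
```

```text
t 22.7 p [0.5153 0.2424 0.24  ] psi -100.34 xaxis [-1.e-04  5.e-04 -1.e+00] F [ 0.3  0.6 -0.3] tq [-0.04 -0.   -0.03] gap 59.5 j [ 13.  23.  70.   0.  86. 114.]
T [[3.5, 0.0, 0.03], [3.5, 0.0, 0.03], [3.5, 0.0, 0.03], [3.5, 0.0, 0.03]]
W [[0.1, 0.0, 0.0], [0.1, 0.0, 0.0], [0.1, 0.0, 0.0], [0.1, -0.0, 0.0]]
```

Request:
send_rows(translation=[[3.5,0,0.03],[3.5,0,0.03],[3.5,0,0.03],[3.3,0,0.03],[0,0,0]], rotation=[[0.2,0,0],[0.2,0,0],[0,0,0],[0,0,0],[0,0,0]], fingers=[0.4,0.4,0.4,0.4,0.4])

```text
time: 23.32
ee_pos: [0.5177, 0.2437, 0.105]
tcp_rot: [0.546, 0.451, -0.541, 0.454]
ft_force: [-0.6, -0.3, 0.2]
finger_gap: 0.0597
```

```bash
python3 -c "
from h import *
st();plan([.5152,.2412,.048],-100.8,2)
r=env.read_camera('wrist');crop(r,0,0,512,384,1.5,'pics/w16.png')"
```

```text
t 23.32 p [0.5177 0.2437 0.105 ] psi -100.42 xaxis [ 0.0076  0.002  -1.    ] F [-0.6 -0.3  0.2] tq [-0.04  0.02  0.  ] gap 59.7 j [ 13.  31.  82.   0.  67. 114.]
T [[2.85, -0.12, 0.15], [2.85, -0.12, 0.15]]
W [[0.2, 0.0, 0.0], [0.2, -0.2, -0.4]]
```

View pics/w16.png

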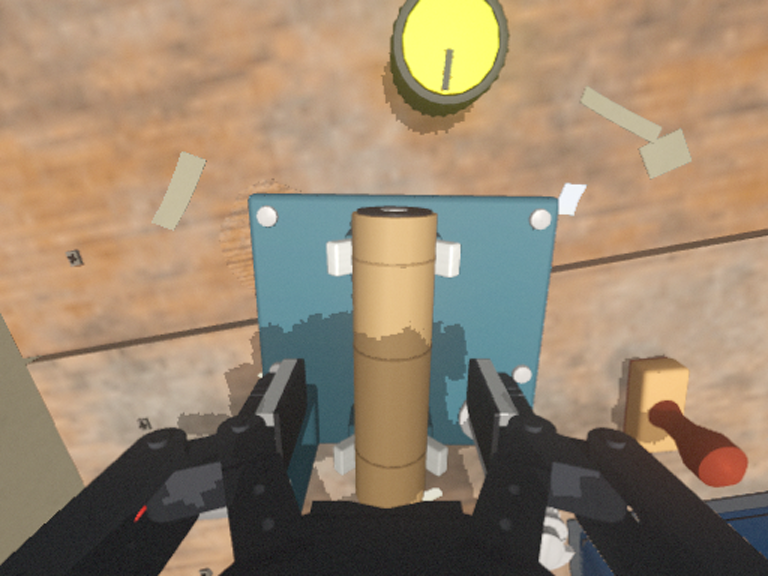

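The core lies between the fingers, about 3 mm to the right of centre. I'll correct that while descending.

Request:
send_rows(translation=[[2.8,-0.15,0.15],[2.6,-0.1,0.1],[0,0,0]], rotation=[[0.3,-0.2,-0.4],[0,0,0],[0,0,0]], fingers=[0.4,0.4,0.4])

```text
time: 23.75
ee_pos: [0.5202, 0.2435, 0.0587]
tcp_rot: [0.549, 0.449, -0.539, 0.454]
ft_force: [-0.3, 0.4, -0.2]
finger_gap: 0.0594
```

```bash
python3 -c "
from h import *
st();plan([.5152,.2412,.048],-100.8,1)"
```

```text
t 23.75 p [0.5202 0.2435 0.0587] psi -100.65 xaxis [ 0.0147  0.0032 -0.9999] F [-0.3  0.4 -0.2] tq [-0.02 -0.05 -0.08] gap 59.4 j [ 13.  34.  85.  -0.  60. 114.]
T [[1.07, -0.46, 0.32]]
W [[0.2, -0.3, -0.8]]
```

Request:
send_rows(translation=[[1,-0.5,0.3],[0.1,0,0],[0,0,0]], rotation=[[0,-0.3,-0.8],[0,0,0],[0,0,0]], fingers=[0.4,0.4,0.4])

```text
time: 24.12
ee_pos: [0.5166, 0.242, 0.0512]
tcp_rot: [0.546, 0.451, -0.542, 0.452]
ft_force: [-0.0, 0.8, 0.8]
finger_gap: 0.0599
```

```bash
python3 -c "
from h import *
st();plan([.5152,.2412,.048],-100.8,1)"
```

```text
t 24.12 p [0.5166 0.242  0.0512] psi -100.62 xaxis [ 0.0055  0.002  -1.    ] F [-0.   0.8  0.8] tq [0.07 0.01 0.04] gap 59.9 j [ 13.  34.  85.   0.  60. 114.]
T [[0.32, -0.12, 0.11]]
W [[0.2, -0.2, -0.3]]
```

Request:
send_rows(translation=[[0.35,-0.1,0.1],[0,0,0],[0,0,0],[0,0,0],[0,0,0]], rotation=[[0,-0.2,-0.3],[0,0,0],[0,0,0],[0,0,0],[0,0,0]], fingers=[0.4,0.1,-0.1,-0.3,-0.3], grip_force=35)

```text
time: 24.75
ee_pos: [0.5157, 0.2414, 0.0484]
tcp_rot: [0.544, 0.451, -0.544, 0.452]
ft_force: [-0.2, -0.8, -0.2]
finger_gap: 0.0369
```

```bash
python3 -c "
from h import *
st()
r=env.read_camera('wrist');crop(r,0,0,512,384,1.5,'pics/w17.png')"
```

```text
t 24.75 p [0.5157 0.2414 0.0484] psi -100.63 xaxis [ 4.e-04 -2.e-04 -1.e+00] F [-0.2 -0.8 -0.2] tq [-0.05  0.05 -0.06] gap 36.9 j [ 13.  35.  86.  -0.  60. 114.]
```

View pics/w17.png

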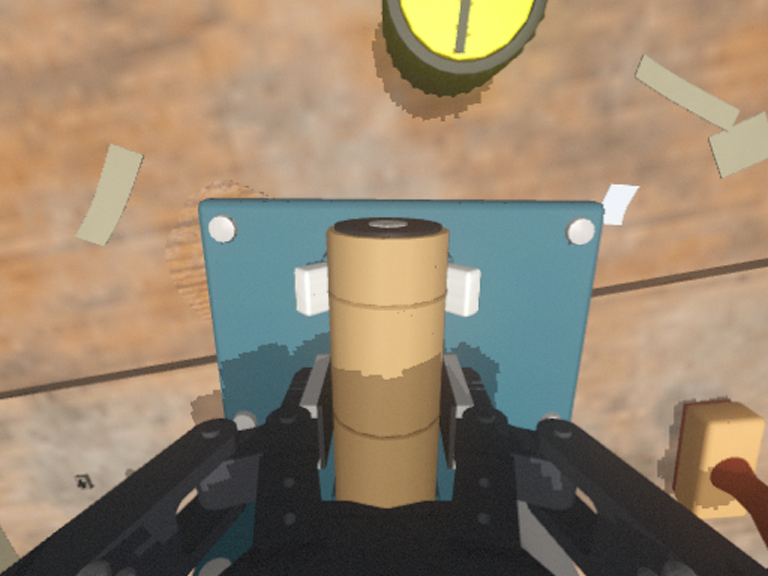

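Request:
send_rows(translation=[[-0.3,0,0],[-0.5,0,0],[-1,0,0],[-2,0,0],[-3,0,0],[-3,0,0],[-3,0,0],[0,0,0]], rotation=[[0,0,0],[0,0,0],[0,0,0],[0,0,0],[0,0,0],[0,0,0],[0,0,0],[0,0,0]], fingers=[-0.3,-0.3,-0.3,-0.3,-0.3,-0.3,-0.3,-0.3])

```text
time: 25.8
ee_pos: [0.5154, 0.2413, 0.1834]
tcp_rot: [0.544, 0.451, -0.544, 0.452]
ft_force: [-0.7, -0.0, -1.1]
finger_gap: 0.037
```

```bash
python3 -c "
from h import *
st();plan([.49,.02,.19],-80,5)
r=env.read_camera('wrist');crop(r,0,0,512,384,1.5,'pics/w18.png')"
```

```text
t 25.8 p [0.5154 0.2413 0.1834] psi -100.61 xaxis [ 1.7e-03 -3.0e-04 -1.0e+00] F [-0.7 -0.  -1.1] tq [-0.02 -0.02  0.03] gap 37.0 j [ 13.  26.  76.  -0.  78. 114.]
T [[-0.13, 0.32, 4.44], [-0.13, -0.01, 4.45], [-0.13, -0.33, 4.44], [-0.13, -0.64, 4.41], [-0.13, -0.96, 4.35]]
W [[-4.1, 0.0, 0.0], [-4.1, 0.0, 0.0], [-4.1, 0.0, 0.0], [-4.1, 0.0, 0.0], [-4.1, 0.0, -0.1]]
```

View pics/w18.png

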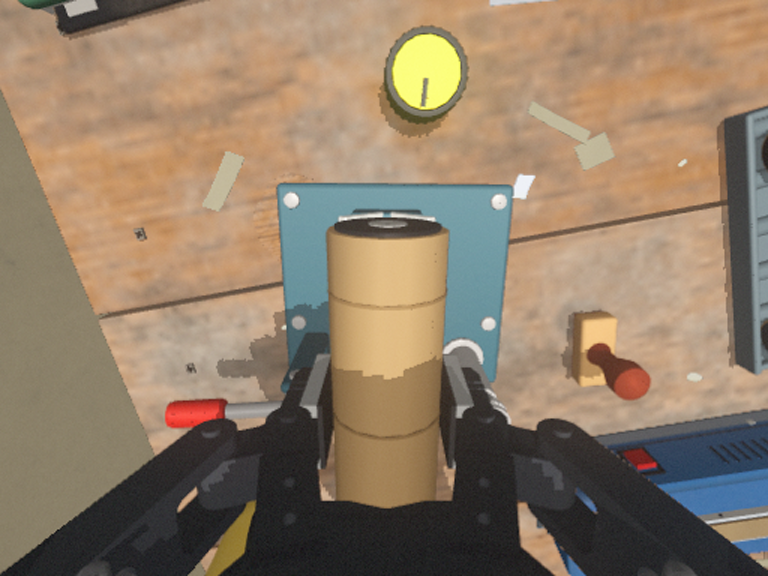

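Request:
send_rows(translation=[[0,0.3,4.4],[0,0,4.4],[0,-0.3,4.4],[0,-0.6,4.4],[0,-0.9,4.3],[0,0,0]], rotation=[[-4,0,0],[-4,0,0],[-4,0,0],[-4,0,0],[-4,0,0],[0,0,0]], fingers=[-0.3,-0.3,-0.3,-0.3,-0.3,-0.3])

```text
time: 26.6
ee_pos: [0.4862, 0.0159, 0.1745]
tcp_rot: [0.45, 0.546, -0.457, 0.538]
ft_force: [0.4, 0.0, -0.1]
finger_gap: 0.037
```

```bash
python3 -c "
from h import *
st();plan([.485,-.08,.19],6,10)"
```

```text
t 26.6 p [0.4862 0.0159 0.1745] psi -79.86 xaxis [-1.470e-02 -2.000e-04 -9.999e-01] F [ 0.4  0.  -0.1] tq [ 0.02 -0.04  0.02] gap 37.0 j [-12.  19.  89.  -0.  73.  68.]
T [[-0.15, -0.18, 0.94], [-0.15, -0.32, 0.9], [-0.15, -0.45, 0.85], [-0.15, -0.57, 0.77], [-0.15, -0.68, 0.67], [-0.15, -0.78, 0.56], [-0.15, -0.85, 0.44], [-0.15, -0.91, 0.31], [-0.15, -0.94, 0.17], [-0.15, -0.96, 0.03]]
W [[-8.6, 0.0, 0.0], [-8.6, 0.0, 0.0], [-8.6, 0.0, 0.0], [-8.6, 0.0, 0.0], [-8.6, 0.0, 0.0], [-8.6, 0.0, 0.0], [-8.6, 0.0, 0.0], [-8.6, 0.0, 0.0], [-8.6, 0.0, 0.0], [-8.6, -0.8, -0.1]]
```

Request:
send_rows(translation=[[-0.2,-0.2,0.9],[-0.2,-0.3,0.9],[-0.2,-0.45,0.85],[-0.2,-0.55,0.75],[-0.2,-0.7,0.65],[-0.2,-0.8,0.55],[-0.2,-0.85,0.45],[-0.2,-0.9,0.3],[-0.2,-0.95,0.15],[-0.2,-0.95,0],[0,0,0]], rotation=[[-8.6,0,0],[-8.6,0,0],[-8.6,0,0],[-8.6,0,0],[-8.6,0,0],[-8.6,0,0],[-8.6,0,0],[-8.6,0,0],[-8.6,0,0],[-8.6,-0.8,0],[0,0,0]], fingers=[-0.3,-0.3,-0.3,-0.3,-0.3,-0.3,-0.3,-0.3,-0.3,-0.3,-0.3])

```text
time: 27.98
ee_pos: [0.4822, -0.0724, 0.1838]
tcp_rot: [-0.051, 0.712, 0.06, 0.698]
ft_force: [-0.5, 0.5, -1.4]
finger_gap: 0.037
```

```bash
python3 -c "
from h import *
st()
r=env.read_camera('wrist');crop(r,0,0,512,384,1.5,'pics/w19.png')"
```

```text
t 27.98 p [ 0.4822 -0.0724  0.1838] psi 8.98 xaxis [-0.0215  0.0108 -0.9997] F [-0.5  0.5 -1.4] tq [ 0.09 -0.08 -0.03] gap 37.0 j [-23.  19.  88.   0.  75. -32.]
```

View pics/w19.png

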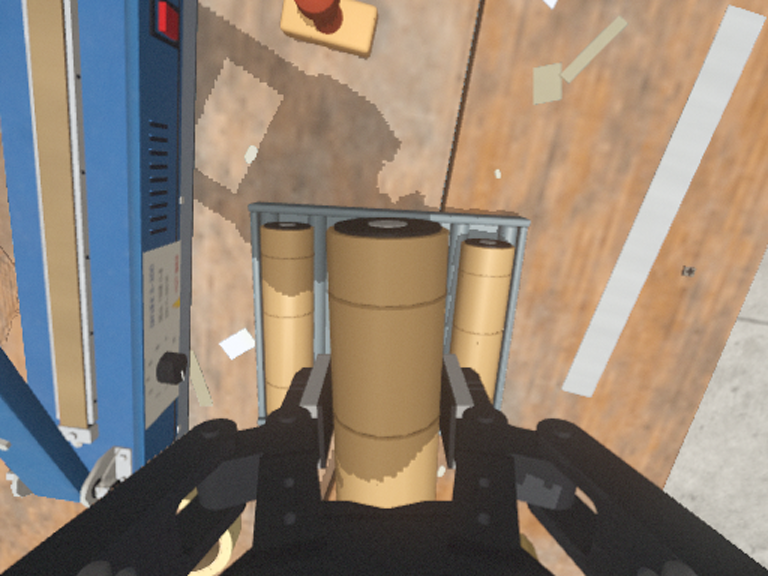

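The core hangs over the tray. The tray's far rim corners are at (251,206) and (529,219), and the spare cores are at (288,310) and (483,320).

Run:
```python
from h import *
r=env.read_camera('wrist')
crop(r,160,125,200,100,4,'pics/w20.png')
f=lambda p:[(p[0]+.5)/1.5-.5,(p[1]+.5)/1.5-.5]
A=plane(r,f((251,206)),.02);B=plane(r,f((529,219)),.02);print(A,B,np.linalg.norm(A-B),np.degrees(np.arctan2(*(B-A)[1::-1])))
m,_,_=blob(r,(8,70,50),(22,210,255))
cs=[]
for nm,u0,u1,v0,v1 in (("sp1",170,214,155,195),("sp2",298,345,163,215)):
    P=[];w=[]
    for v in range(v0,v1,3):
        xs=np.nonzero(m[v,u0:u1])[0]+u0
        if len(xs)>10:
            a=plane(r,(xs.min(),v),.0288);b=plane(r,(xs.max(),v),.0288);P.append((a+b)/2);w.append(np.linalg.norm(a-b))
    P=np.array(P);ln=cv2.fitLine(P[:,:2].astype(np.float32),cv2.DIST_HUBER,0,.01,.01).ravel()
    print(nm,np.round(w,3),"az",np.degrees(np.arctan2(ln[1],ln[0])),ln[2:]);cs.append(ln)
```

```text
[ 0.37464226 -0.0405002   0.02      ] [ 0.57556055 -0.01789711  0.02      ] 0.20218570452065926 6.418726757560408
sp1 [0.038 0.037 0.037 0.037 0.037 0.037 0.038 0.038 0.038 0.038 0.038 0.037
 0.037 0.037] az -83.955734 [ 0.40619028 -0.07549472]
sp2 [0.044 0.047 0.048 0.048 0.047 0.038 0.038 0.038 0.037 0.038 0.039 0.038
 0.038 0.039 0.046 0.046 0.047 0.048] az -73.22928 [ 0.5484421  -0.06091456]
```

View pics/w20.png

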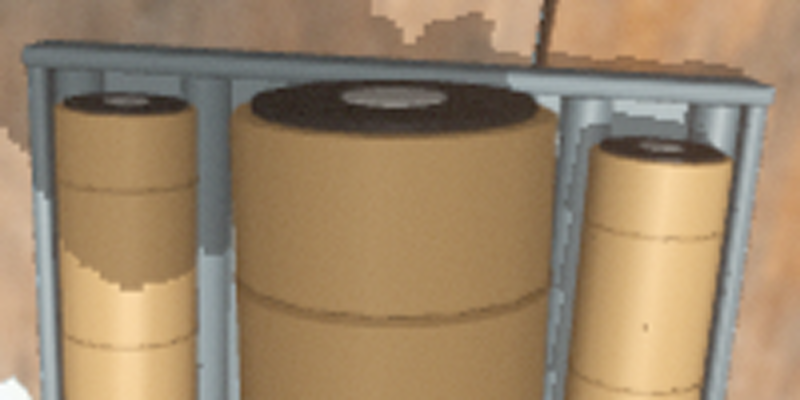

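Run:
```python
from h import *
r=env.read_camera('wrist')
m,_,_=blob(r,(8,70,50),(22,210,255))
L=[]
for nm,vs,z in (("sp1",range(155,196,3),.0288),("sp2",range(170,215,3),.0288),("held",range(160,215,3),.197)):
    P=[];w=[]
    for v in vs:
        n,lab=cv2.connectedComponents((m[v]>0).astype(np.uint8)[None,:]) 
        seed={"sp1":192,"sp2":322,"held":258}[nm]
        k=lab[0,seed]
        if k==0: continue
        xs=np.nonzero(lab[0]==k)[0];a=plane(r,(xs.min()-.5,v),z);b=plane(r,(xs.max()+.5,v),z);wd=np.linalg.norm(a-b)
        if wd<.043: P.append((a+b)/2);w.append(wd)
    P=np.array(P);ln=cv2.fitLine(P[:,:2].astype(np.float32),cv2.DIST_HUBER,0,.01,.01).ravel()
    print(nm,len(w),np.mean(w).round(4),"az",np.degrees(np.arctan2(ln[1],ln[0])),ln[2:]);L.append(ln)
yaw=np.radians(6.2);X=np.array([np.cos(yaw),np.sin(yaw)]);
print("x-coords along tray x",[float(l[2:]@X) for l in L],"corners mid",float(np.array([.4751,-.0292])@X), "tcp",float(cur()[0][:2]@X))
for nm,u in (("sp1 end",(191,149)),("sp2 end",(325,160.5))): print(nm,plane(r,u,.0288))
print("held top end",plane(r,(258,149),.198))
```

```text
sp1 14 0.0388 az -83.692276 [ 0.40581363 -0.07281739]
sp2 15 0.0391 az -84.04688 [ 0.5513613  -0.06787946]
held 19 0.0384 az -81.37729 [ 0.4773546  -0.03523251]
x-coords along tray x [0.39557578433739665, 0.5408054521370581, 0.4707574339295096] corners mid 0.4691675417966312 tcp 0.4717007669141689
sp1 end [ 0.40376347 -0.04776247  0.0288    ]
sp2 end [ 0.54773839 -0.03717913  0.0288    ]
held top end [ 0.4741721  -0.01416229  0.198     ]
```

```bash
python3 -c "
from h import *
plan([.4825,-.1038,.12],6.2,2)"
```

```text
T [[3.18, -1.61, -0.17], [3.18, -1.61, -0.14]]
W [[1.4, 0.0, 0.0], [1.4, -1.1, -0.7]]
```

Request:
send_rows(translation=[[3,-1.6,-0.2],[3,-1.6,-0.1],[0,0,0]], rotation=[[2.8,-1.1,-0.7],[0,0,0],[0,0,0]], fingers=[-0.3,-0.3,-0.3])

```text
time: 28.5
ee_pos: [0.4834, -0.1029, 0.1226]
tcp_rot: [-0.035, 0.706, 0.036, 0.706]
ft_force: [1.0, 0.3, -0.4]
finger_gap: 0.0367
```

```bash
python3 -c "
from h import *
st();plan([.4825,-.1038,.07],6.2,2)"
```

```text
t 28.5 p [ 0.4834 -0.1029  0.1226] psi 5.8 xaxis [ 5.e-04  9.e-04 -1.e+00] F [ 1.   0.3 -0.4] tq [ 0.02 -0.05  0.03] gap 36.7 j [-26.  23.  93.   0.  64. -32.]
T [[2.63, -0.04, -0.05], [2.63, -0.04, -0.05]]
W [[-0.2, 0.0, 0.0], [-0.2, 0.0, -0.0]]
```

Request:
send_rows(translation=[[2.6,0,0],[2.4,0,0],[0,0,0]], rotation=[[-0.4,0.2,0],[0,0,0],[0,0,0]], fingers=[-0.3,-0.3,-0.3])

```text
time: 28.88
ee_pos: [0.4851, -0.1013, 0.0748]
tcp_rot: [-0.038, 0.706, 0.037, 0.706]
ft_force: [0.4, -0.9, 0.2]
finger_gap: 0.0369
```

```bash
python3 -c "
from h import *
st();plan([.4825,-.1038,.04],6.2,1)
r=env.read_camera('wrist');crop(r,0,0,512,384,1.5,'pics/w21.png')"
```

```text
t 28.88 p [ 0.4851 -0.1013  0.0748] psi 6.08 xaxis [ 8.e-04 -8.e-04 -1.e+00] F [ 0.4 -0.9  0.2] tq [0.02 0.03 0.01] gap 36.9 j [-26.  27.  96.  -0.  57. -32.]
T [[3.48, -0.22, -0.29]]
W [[-0.1, 0.0, 0.0]]
```

View pics/w21.png

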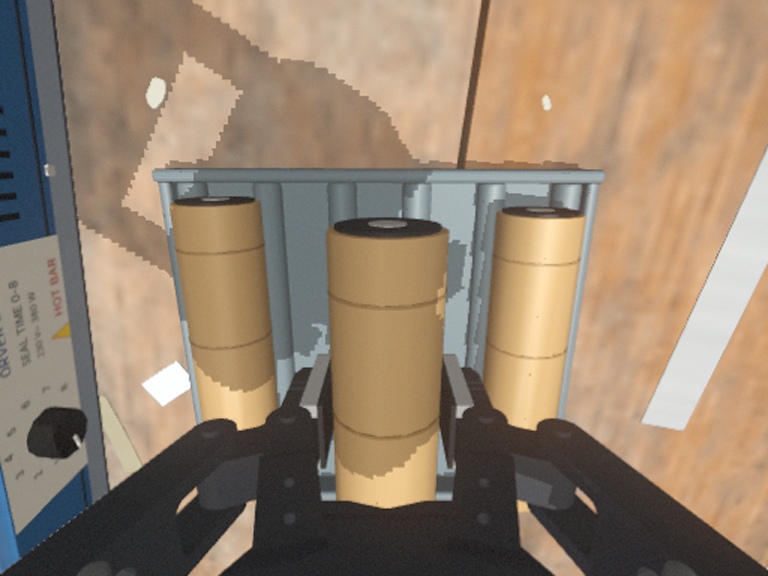

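The two middle ribs show at (343,186) and (417,186), with the spares on either side. Measuring again from this nearer view.

Run:
```python
from h import *
r=env.read_camera('wrist');p,_,psi=cur()
m,_,_=blob(r,(8,70,50),(22,210,255))
L=[]
for nm,vs,z,seed in (("sp1",range(140,240,4),.0288,148),("sp2",range(146,240,4),.0288,357),("held",range(162,235,4),p[2]+.0136,258)):
    P=[];w=[]
    for v in vs:
        n,lab=cv2.connectedComponents((m[v]>0).astype(np.uint8)[None,:]);k=lab[0,seed]
        if k==0: continue
        xs=np.nonzero(lab[0]==k)[0];a=plane(r,(xs.min()-.5,v),z);b=plane(r,(xs.max()+.5,v),z);wd=np.linalg.norm(a-b)
        if .034<wd<.043: P.append((a+b)/2);w.append(wd)
    P=np.array(P);ln=cv2.fitLine(P[:,:2].astype(np.float32),cv2.DIST_HUBER,0,.01,.01).ravel()
    print(nm,len(w),np.mean(w).round(4),"az",np.degrees(np.arctan2(ln[1],ln[0])),ln[2:]);L.append(ln)
yaw=np.radians(6.2);X=np.array([np.cos(yaw),np.sin(yaw)]);Y=np.array([-X[1],X[0]])
print("x'",[round(float(l[2:]@X),4) for l in L],"tcp",float(p[:2]@X),float(p[:2]@Y))
f=lambda p:[(p[0]+.5)/1.5-.5,(p[1]+.5)/1.5-.5]
for nm,q,z in (("ribL",(343,186),.017),("ribR",(417,186),.017),("cL",(153,171),.02),("cR",(604,171),.02),("sp1end",(214,199),.042),("sp2end",(543,210),.042),("heldend",(388,222),p[2]+.03)):
    g=plane(r,f(q),z)[:2];print(nm,round(float(g@X),4),round(float(g@Y),4))
```

```text
sp1 25 0.0405 az -83.82351 [ 0.4079654  -0.09335478]
sp2 24 0.0403 az -83.99521 [ 0.5513253  -0.06633815]
held 19 0.0378 az -84.45705 [ 0.48267835 -0.06804962]
x' [0.3955, 0.5409, 0.4725] tcp 0.4720957106017567 -0.15376904055912957
ribL 0.4524 -0.0877
ribR 0.487 -0.0877
cL 0.3664 -0.0807
cR 0.572 -0.0809
sp1end 0.4014 -0.0913
sp2end 0.5379 -0.096
heldend 0.4728 -0.0917
```

Request:
send_rows(translation=[[2,-0.5,-0.35],[1.5,0,0],[0,0,0]], rotation=[[-0.5,0,0],[0,0,0],[0,0,0]], fingers=[-0.3,-0.3,-0.3])

```text
time: 29.35
ee_pos: [0.4856, -0.1077, 0.045]
tcp_rot: [-0.043, 0.702, 0.038, 0.71]
ft_force: [-0.1, -0.1, -1.5]
finger_gap: 0.0371
```

```bash
cat >> h.py <<'E'
def tr():
    yaw=np.radians(6.2);X=np.array([np.cos(yaw),np.sin(yaw)]);Y=np.array([-X[1],X[0]]);p=cur()[0]
    print("tray x'",round(float(p[:2]@X)*1e3,1),"(target 468.7) y'",round(float(p[:2]@Y)*1e3,1),"(-158.5)")
E
python3 -c "
from h import *
st();tr();plan([.4825,-.1038,.02],6.2,1)"
```

```text
t 29.35 p [ 0.4856 -0.1077  0.045 ] psi 6.61 xaxis [ 0.0112 -0.0058 -0.9999] F [-0.1 -0.1 -1.5] tq [ 0.   -0.04 -0.05] gap 37.1 j [-26.  29.  98.  -0.  52. -33.]
tray x' 471.1 (target 468.7) y' -159.6 (-158.5)
T [[2.49, 0.45, -0.29]]
W [[0.4, 0.6, 0.4]]
```

Request:
send_rows(translation=[[1.2,0.1,-0.35],[0,0,0]], rotation=[[0,0.6,0.4],[0,0,0]], fingers=[-0.3,-0.3])

```text
time: 29.6
ee_pos: [0.4828, -0.1073, 0.034]
tcp_rot: [-0.041, 0.705, 0.04, 0.707]
ft_force: [-0.5, 0.3, -1.8]
finger_gap: 0.0366
```

```bash
python3 -c "
from h import *
st();tr();plan([.4825,-.1038,.02],6.5,1)"
```

```text
t 29.6 p [ 0.4828 -0.1073  0.034 ] psi 6.61 xaxis [ 2.e-03 -9.e-04 -1.e+00] F [-0.5  0.3 -1.8] tq [ 0.01  0.06 -0.06] gap 36.6 j [-26.  31.  99.   0.  51. -33.]
tray x' 468.4 (target 468.7) y' -158.9 (-158.5)
T [[1.4, 0.36, 0.01]]
W [[0.1, 0.1, 0.1]]
```

Aligned. Descending in small steps.

Request:
send_rows(translation=[[0.7,0,0],[0.4,0,0],[0.2,0,0],[0,0,0]], rotation=[[0.1,0.2,0.1],[0,0.1,0],[0,0,0],[0,0,0]], fingers=[-0.3,-0.3,-0.3,-0.3])

```text
time: 30.1
ee_pos: [0.4832, -0.1075, 0.0206]
tcp_rot: [-0.04, 0.707, 0.04, 0.705]
ft_force: [0.2, 0.1, -1.0]
finger_gap: 0.037
```

```bash
python3 -c "
from h import *
st();tr();plan([.4825,-.1038,.015],6.5,1)
r=env.read_camera('wrist');crop(r,0,0,512,384,1.5,'pics/w22.png')"
```

```text
t 30.1 p [ 0.4832 -0.1075  0.0206] psi 6.5 xaxis [-3.e-03 -1.e-04 -1.e+00] F [ 0.2  0.1 -1. ] tq [ 0.05  0.01 -0.  ] gap 37.0 j [-26.  32.  99.  -0.  49. -33.]
tray x' 468.8 (target 468.7) y' -159.0 (-158.5)
T [[0.56, 0.37, -0.03]]
W [[0.0, -0.2, -0.0]]
```

View pics/w22.png

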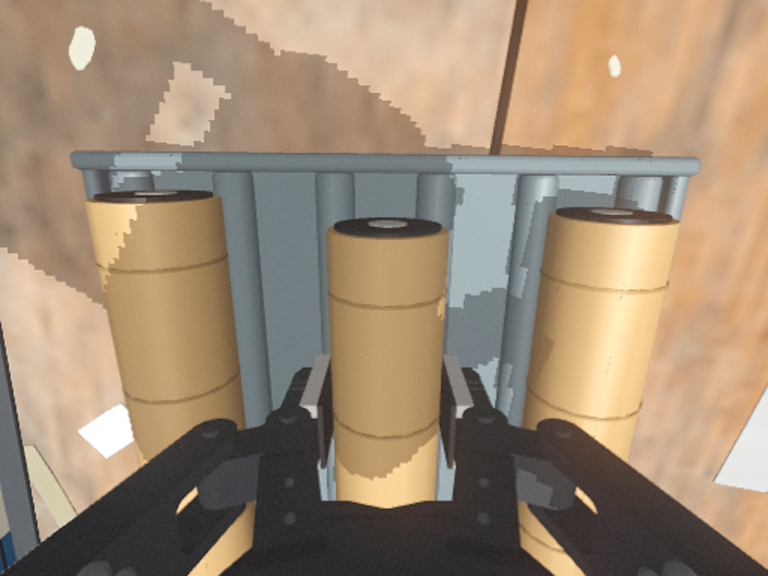

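Request:
send_rows(translation=[[0.3,0,0],[0.2,0,0],[0,0,0]], rotation=[[0,-0.2,0],[0,0,0],[0,0,0]], fingers=[-0.3,-0.3,-0.3])

```text
time: 30.52
ee_pos: [0.4833, -0.1075, 0.0162]
tcp_rot: [-0.04, 0.705, 0.04, 0.707]
ft_force: [-1.6, 0.4, 3.4]
finger_gap: 0.0372
```

```bash
python3 -c "
from h import *
st();tr()"
```

```text
t 30.52 p [ 0.4833 -0.1075  0.0162] psi 6.51 xaxis [ 1.5e-03 -2.0e-04 -1.0e+00] F [-1.6  0.4  3.4] tq [0.03 0.07 0.01] gap 37.2 j [-26.  32.  99.   0.  48. -33.]
tray x' 468.8 (target 468.7) y' -159.1 (-158.5)
```

Request:
send_rows(translation=[[0.15,0,0],[0,0,0]], rotation=[[0,0,0],[0,0,0]], fingers=[-0.3,-0.3])

```text
time: 30.78
ee_pos: [0.4833, -0.1075, 0.0163]
tcp_rot: [-0.041, 0.705, 0.04, 0.707]
ft_force: [0.3, -0.5, 0.0]
finger_gap: 0.0369
```

```bash
python3 -c "
from h import *
st();tr()
r=env.read_camera('side');crop(r,205,210,110,75,7,'pics/d5.png')"
```

```text
t 30.77 p [ 0.4833 -0.1075  0.0163] psi 6.52 xaxis [ 2.7e-03 -9.0e-04 -1.0e+00] F [ 0.3 -0.5  0. ] tq [-0.    0.04 -0.01] gap 36.9 j [-26.  32.  99.   0.  48. -33.]
tray x' 468.8 (target 468.7) y' -159.1 (-158.5)
```

View pics/d5.png

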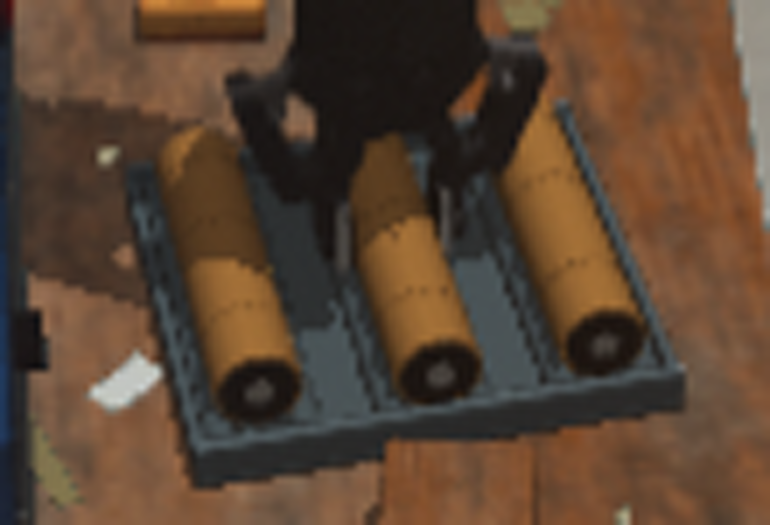

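Request:
send_rows(translation=[[0.25,0,0]], rotation=[[0,0,0]], fingers=[-0.3])

```text
time: 30.95
ee_pos: [0.4833, -0.1076, 0.0157]
tcp_rot: [-0.041, 0.705, 0.04, 0.707]
ft_force: [-13.0, 4.1, 49.8]
finger_gap: 0.0369
```

```bash
python3 -c "
from h import *
st();tr()"
```

```text
t 30.95 p [ 0.4833 -0.1076  0.0157] psi 6.52 xaxis [ 0.0033 -0.0016 -1.    ] F [-13.    4.1  49.8] tq [ 0.62  2.18 -0.29] gap 36.9 j [-26.  32.  99.   0.  48. -33.]
tray x' 468.8 (target 468.7) y' -159.2 (-158.5)
```

Request:
send_rows(translation=[[-0.05,0,0],[0,0,0]], rotation=[[0,0,0],[0,0,0]], fingers=[-0.3,-0.3])

```text
time: 31.2
ee_pos: [0.4834, -0.1077, 0.0165]
tcp_rot: [-0.041, 0.704, 0.039, 0.707]
ft_force: [-0.8, -0.9, -1.1]
finger_gap: 0.0369
```

```bash
python3 -c "
from h import *
st();tr()"
```

```text
t 31.2 p [ 0.4834 -0.1077  0.0165] psi 6.52 xaxis [ 0.0043 -0.002  -1.    ] F [-0.8 -0.9 -1.1] tq [ 0.01 -0.04  0.06] gap 36.9 j [-26.  32.  99.   0.  48. -33.]
tray x' 469.0 (target 468.7) y' -159.3 (-158.5)
```

Request:
send_rows(translation=[[0.1,0,0],[0,0,0]], rotation=[[0,0.1,0.2],[0,0,0]], fingers=[-0.3,-0.3])

```text
time: 31.45
ee_pos: [0.4834, -0.1076, 0.0161]
tcp_rot: [-0.04, 0.705, 0.041, 0.707]
ft_force: [-2.2, 0.6, 3.4]
finger_gap: 0.0372
```

```bash
python3 -c "
from h import *
st();tr()"
```

```text
t 31.45 p [ 0.4834 -0.1076  0.0161] psi 6.52 xaxis [ 0.0019  0.0015 -1.    ] F [-2.2  0.6  3.4] tq [-0.01  0.19 -0.03] gap 37.2 j [-26.  32.  99.   0.  48. -33.]
tray x' 469.0 (target 468.7) y' -159.2 (-158.5)
```

Light contact (3.4 N). Opening slowly and only a little, so the fingers keep clear of the spares.

Request:
send_rows(translation=[[0,0,0],[0,0,0],[0,0,0],[0,0,0],[0,0,0]], rotation=[[0,0,0],[0,0,0],[0,0,0],[0,0,0],[0,0,0]], fingers=[-0.1,-0.05,0.05,0.15,0.15], grip_force=20)

```text
time: 32.08
ee_pos: [0.4835, -0.1077, 0.0152]
tcp_rot: [-0.04, 0.706, 0.041, 0.706]
ft_force: [-0.9, -0.2, -0.7]
finger_gap: 0.0491
```

```bash
python3 -c "
from h import *
st();tr()
r=env.read_camera('wrist');crop(r,0,0,512,384,1.5,'pics/w23.png')"
```

```text
t 32.08 p [ 0.4835 -0.1077  0.0152] psi 6.52 xaxis [ 0.0011  0.0021 -1.    ] F [-0.9 -0.2 -0.7] tq [-0.02  0.01  0.  ] gap 49.1 j [-26.  32.  99.   0.  48. -33.]
tray x' 469.0 (target 468.7) y' -159.3 (-158.5)
```

View pics/w23.png

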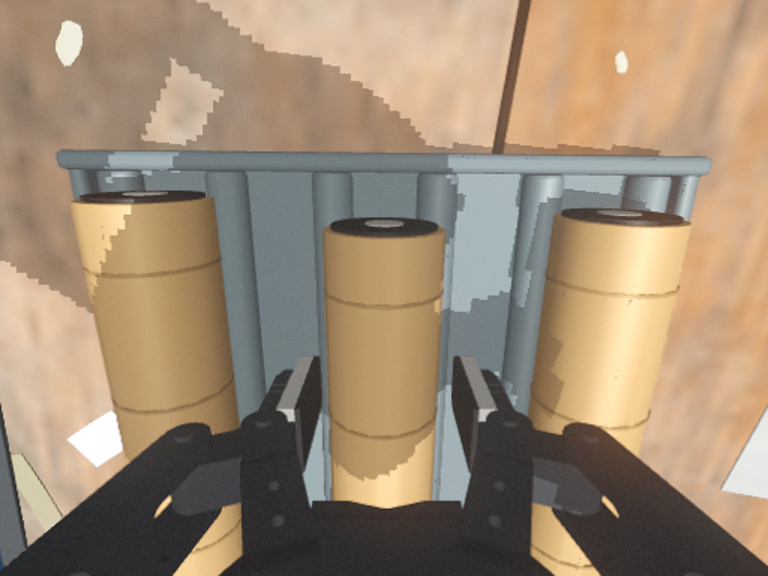

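The core is centred between the middle ribs at (384,228), with both fingers clear of it. Rising straight up.

Request:
send_rows(translation=[[-0.5,0,0],[-1,0,0],[-2,0,0],[-4,0,0],[-5,0,0],[-5,0,0],[-5,0,0],[0,0,0]], rotation=[[0,0,0],[0,0,0],[0,0,0],[0,0,0],[0,0,0],[0,0,0],[0,0,0],[0,0,0]], fingers=[0.15,0.15,0.15,0.15,0.15,0.15,0.15,0.15])

```text
time: 33.12
ee_pos: [0.4824, -0.1078, 0.2525]
tcp_rot: [-0.04, 0.704, 0.04, 0.708]
ft_force: [-0.4, 0.3, -0.6]
finger_gap: 0.049
```

```bash
python3 -c "
from h import *
st()
r=env.read_camera('wrist');crop(r,0,0,512,384,1.5,'pics/w24.png')
r=env.read_camera('scene');crop(r,190,110,150,140,4,'pics/s3.png')
r=env.read_camera('side');crop(r,170,110,160,175,3.4,'pics/d6.png')"
```

```text
t 33.12 p [ 0.4824 -0.1078  0.2525] psi 6.52 xaxis [ 4.5e-03  4.0e-04 -1.0e+00] F [-0.4  0.3 -0.6] tq [0.02 0.01 0.07] gap 49.0 j [-26.  15.  81.   0.  84. -33.]
```

View pics/w24.png

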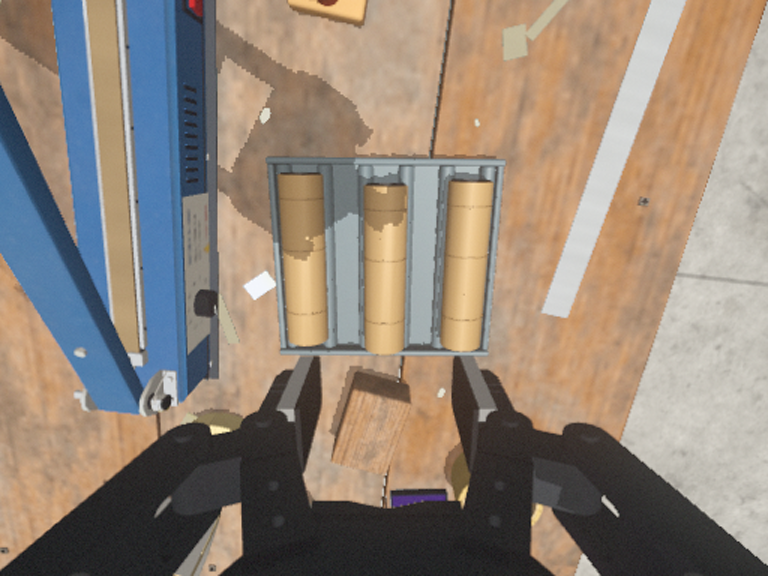

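View pics/s3.png

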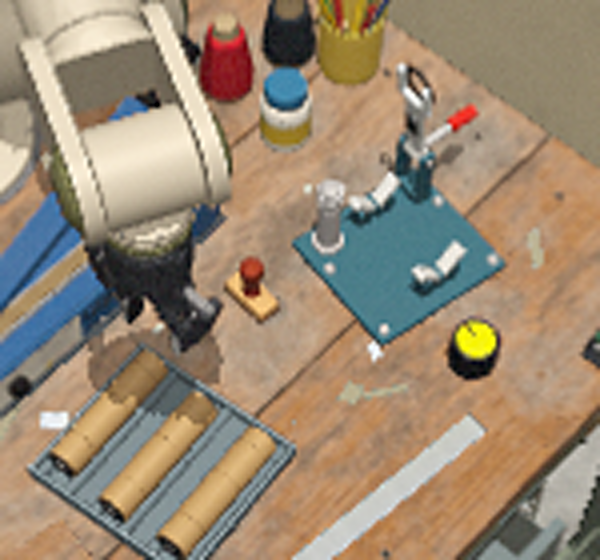

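View pics/d6.png

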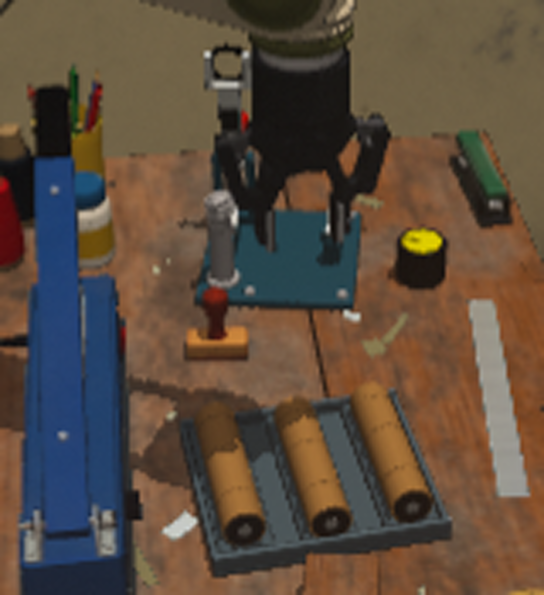

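Run:
```python
from h import *
r=env.read_camera('wrist')
yaw=np.radians(6.2);X=np.array([np.cos(yaw),np.sin(yaw)]);Y=np.array([-X[1],X[0]])
f=lambda p:[(p[0]+.5)/1.5-.5,(p[1]+.5)/1.5-.5]
for nm,q,z in (("N rim outer",(385,158),.022),("S rim outer",(385,355),.022),("core N top",(386,186),.045),("core S top",(385,353),.04),("sp1 N",(301,174),.045),("sp1 S",(308,346),.04),("sp2 N",(471,181),.045),("sp2 S",(462,350),.04)):
    g=plane(r,f(q),z)[:2];print(nm,round(float(g@X),4),round(float(g@Y),4))
crop(r,180,100,160,145,5,'pics/w25.png');crop(r,180,200,160,45,4.5,'pics/w25.png')
```

```text
N rim outer 0.4647 -0.0782
S rim outer 0.4656 -0.2599
core N top 0.4658 -0.0998
core S top 0.4657 -0.2492
sp1 N 0.398 -0.0909
sp1 S 0.3951 -0.2427
sp2 N 0.5337 -0.0955
sp2 S 0.5363 -0.2456
```

View pics/w25.png

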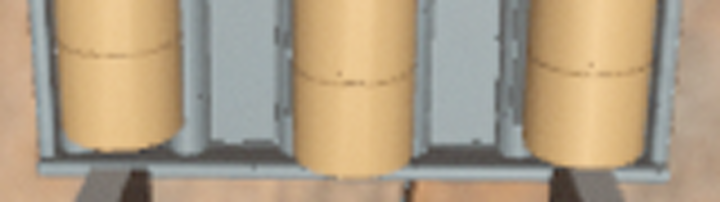

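```bash
python3 -c "
from station import env
print(env.job_done())"
```

```text
the job is handed in; nothing more can be done
None
```

The job is finished and handed in at about 33 s of the 72 s allowed. The hand-in gives no verdict.

- **Cap:** I unscrewed it in two twists with one regrip, about 267° in total. It lifted free with about 1 N at the wrist. It stands open side down on bare wood to the right of the stand.
- **Keeper:** I swung it up by the red lever to its stop, with 31 N at the finger tips there. The last pictures show it still fully open.
- **Core:** I lowered it into the middle groove and released it at about 3 N. It did not move when the fingers opened. Across the tray it is within about 1 mm of midway between the two spares.

Two checks were not perfect:

- **Force on the core:** while confirming contact I pressed it onto the ribs with about 50 N for a moment at the wrist. That is below the 120 N wrist limit, but not gentle. I backed off to light contact before releasing.
- **Position along the groove:** the core lies about 3–4 mm off the tray's centre towards its -y end, clear of the rim.

The spare cores and the other objects on the bench look unmoved in the final views.

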